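Clear the filtration bench into its trays

TASK

Clear up after the filtration run: stand both amber glass bottles in the red tray, both filter heads (on their cups, stem up, as they stand now) in the white tray, and the sample jar in the yellow tray. Each must stand upright on the floor of its tray, set down rather than dropped; leave the glass flask and the measuring cylinder where they are.

Things in the scene. Friction and masses are not known exactly. Their poses are not given: they have to be found in the camera images.
- amber_green: reagent bottle of brown (amber) glass with a green cap, 44 mm in diameter up to 62 mm height with a white paper label band, then a shoulder and a 28 mm cap, 90 mm tall in all, about 140 g. Round, stands upright at the start. Origin: centre of its underside; z up. Grip the straight body, e.g. 50 mm above its base.
- amber_white: reagent bottle of brown (amber) glass with a white cap, 44 mm in diameter up to 62 mm height with a white paper label band, then a shoulder and a 28 mm cap, 90 mm tall in all, about 140 g. Round, stands upright at the start. Origin: centre of its underside; z up. Grip the straight body, e.g. 50 mm above its base.
- head_black: filter head with a black stem, standing upside down: a grey round cup 50 mm in diameter and 22 mm high at the bottom (white rim 51 mm), and on it an upright straight round stem 28 mm in diameter, 78 mm tall in all, about 100 g. Stands upright at the start. Origin: centre of its underside; z up. Grip the stem, e.g. 55 mm above its base.
- head_orange: filter head with an orange stem, standing upside down: a grey round cup 50 mm in diameter and 22 mm high at the bottom (white rim 51 mm), and on it an upright straight round stem 28 mm in diameter, 78 mm tall in all, about 100 g. Stands upright at the start. Origin: centre of its underside; z up. Grip the stem, e.g. 55 mm above its base.
- jar: sample jar: plain white plastic cylinder with a flush blue lid (top 20 mm), 48 mm in diameter, 70 mm tall, about 110 g, upright at the start. Origin: centre of its underside; z up. Grip it e.g. 50 mm above its base.
- red_tray: Red plastic tray, open on top, outside 118 mm along its x, 162 mm along its y (its long side) and 25 mm high, walls 5 mm, floor 5 mm thick (things inside stand 5 mm above the bench); fixed to the bench, long side roughly left-right, turned a little. Origin: centre of its underside; z up.
- white_tray: White plastic tray, open on top, outside 118 mm along its x, 162 mm along its y (its long side) and 25 mm high, walls 5 mm, floor 5 mm thick (things inside stand 5 mm above the bench); fixed to the bench, long side roughly left-right, turned a little. Origin: centre of its underside; z up.
- yellow_tray: Yellow plastic tray, open on top, outside 118 mm along its x, 162 mm along its y (its long side) and 25 mm high, walls 5 mm, floor 5 mm thick (things inside stand 5 mm above the bench); fixed to the bench, long side roughly left-right, turned a little. Origin: centre of its underside; z up.
- flask: conical clear glass flask, loose bystander, base 72 mm in diameter, 105 mm tall, towards the right edge of the bench mat. Origin: centre of its underside. Leave it alone.
- cylinder: measuring cylinder, loose bystander: clear tube 28 mm in diameter on a blue foot 64 mm in diameter, 170 mm tall, towards the left edge of the bench mat. Origin: centre of its underside. Leave it alone.
There are look-alikes about, which are no part of the job. Several things have the shape of the red_tray; the one meant has the colours described above.

How it is judged (in metres and radians):
At the end, for the whole second after the job is handed in: Both amber bottles are in the red tray, both filter heads in the white tray and the jar in the yellow tray: each one's base centre within 40 mm (tray x) and 62 mm (tray y) of the tray's centre and less than 12 mm above the tray's underside, within 0.12 rad of upright, slower than 20 mm/s and let go (x of amber_green in the frame of red_tray between -0.04 and 0.04 m and y of amber_green in the frame of red_tray between -0.062 and 0.062 m and z of each of amber_green, amber_white in the frame of red_tray below 0.012 m and angle between each of amber_green, amber_white, head_black, head_orange, jar's own z axis and vertical below 0.12 rad and linear speed of each of amber_green, amber_white, head_black, head_orange, jar below 0.02 m/s and contact force between the fingers and amber_green below 0.1 N and x of amber_white in the frame of red_tray between -0.04 and 0.04 m and y of amber_white in the frame of red_tray between -0.062 and 0.062 m and contact force between the fingers and amber_white below 0.1 N and x of head_black in the frame of white_tray between -0.04 and 0.04 m and y of head_black in the frame of white_tray between -0.062 and 0.062 m and z of each of head_black, head_orange in the frame of white_tray below 0.012 m and contact force between the fingers and head_black below 0.1 N and x of head_orange in the frame of white_tray between -0.04 and 0.04 m and y of head_orange in the frame of white_tray between -0.062 and 0.062 m and contact force between the fingers and head_orange below 0.1 N and x of jar in the frame of yellow_tray between -0.04 and 0.04 m and y of jar in the frame of yellow_tray between -0.062 and 0.062 m and z of jar in the frame of yellow_tray below 0.012 m and contact force between the fingers and jar below 0.1 N); the robot touches nothing.
It fails at once if a bottle, filter head or jar is dropped: out of the fingers while its base is more than 35 mm above the bench ((height (world z) of amber_green above 0.035 m and contact force between the fingers and amber_green below 0.1 N) or (height (world z) of amber_white above 0.035 m and contact force between the fingers and amber_white below 0.1 N) or (height (world z) of head_black above 0.035 m and contact force between the fingers and head_black below 0.1 N) or (height (world z) of head_orange above 0.035 m and contact force between the fingers and head_orange below 0.1 N) or (height (world z) of jar above 0.035 m and contact force between the fingers and jar below 0.1 N)).
It fails at once if the glass flask is moved by more than 30 mm or knocked over (distance of flask from where it was at the start of the episode above 0.03 m or angle between flask's own z axis and vertical above 0.5 rad).
It fails at once if the measuring cylinder is moved by more than 30 mm or knocked over (distance of cylinder from where it was at the start of the episode above 0.03 m or angle between cylinder's own z axis and vertical above 0.5 rad).
It also fails if it takes over 122 s, if anything falls off the work surface, if the arm or the gripper's body presses on something with over 40 N, if the wrist force passes 120 N, or if a joint passes its speed limit or range.

ROBOT

A 6-joint arm with a two-finger parallel gripper is mounted at the origin on the work surface. World frame = base frame: x ahead of the robot, y to its left, z up, the work surface at z = 0. Lengths are in mm, angles in rad, forces in N, time in s.
With the tool pointing down it reaches from about 350 to 775 mm from the base axis. Payload 7.3 kg.
Tool frame: the origin (TCP) lies at the very end of the fingers, on their centre line; the grasp point (between the pads) lies 19 mm behind it (pinch_z is the distance from the TCP to the grasp point, in mm); z points along the fingers, y is the direction in which the jaws open and shut (so a half turn about z gives the same grasp; the last joint's range is limited). The gripper opens to 92 mm and grips with 3 to 60 N. Pads are 19 mm wide; open, the fingers measure 130 mm over their backs; the gripper's body (75 mm by 190 mm) begins 47 mm behind the grasp point.
Start: joints at [-1.262, 0.342, 1.524, -0, 1.275, -0.146], TCP at [230.647, -471.642, 226.741] pointing down, gripper open.
Joint ranges: [-2.53, 2.53], [-0.77, 2.02], [0.04, 2.7], [-1, 4.14], [0.28, 2.66], [-3.11, 3.11]. Speed limits (rad/s): [2.57, 2.57, 3.14, 3.14, 3.14, 3.14].

INTERFACE

Orientations are given as [roll, pitch, yaw] about the fixed x, y, z axes, in that order (R = Rz(yaw) Ry(pitch) Rx(roll)).
In Python, from plant import * gives the robot as it stands.
- The arm moves only by the tool step_arm, never from a script. Its argument "moves" is one flat list of numbers, 7 for each row, row after row: the shift along the tool's x, y, z scaled (see below), then the turn, a rotation vector about the tool's x, y, z scaled (see below), then the closure, from -1 (fully open) to 1 (shut). A call has 1 to 8 rows; each row shifts and turns the pose as measured when the row begins, along the tool's axes as they then stand; what a row does not reach is not made up. The controller multiplies each number of a shift by 2 cm and each number of a turn by 4 degrees. A row lasts 1/12 s, in which the tool goes at most 41.7 mm and 7.16 degrees, less where a joint would pass 70% of its speed; a pose out of reach is approached as far as the arm can. A call with a number of a shift or a turn outside -1 to 1 is refused whole. A call with a gripper value outside its range is refused whole. The fingers move at their own pace and stop on an object; the grip force is fixed at half the most. Time passes only in rows, so rows that do not move let the fingers close. It gives the time, the measured TCP pose, the force and the opening at its end, in the units of the state.
- get_obs(): the state, without advancing time (a new reading comes with each control period).
- capture(name): name is "scene" or "top" or "wrist"; returns the picture (480x640x3 uint8, red, green, blue); there is no depth.
- get_calibration(name): a dict with "mtx" (3x3 intrinsics, pixels), "eye" and "orientation" of the camera in the world; the wrist camera has in their place "mount" (4x4, takes a point from camera to tool coordinates, whose origin is the TCP and whose axes are the flange's). Camera axes: x right, y down, z forward; pixel columns grow to the right and rows downward; lengths in mm; the calibration is good to about 2 mm. A picture is of the moment at which its call begins: read the wrist's pose just before it. get_calibration takes no time and is no camera call.
- close_job(): hands the job in, once; it reports no verdict.
The state is a dict: "time": time; "joint_positions": joint angles; "dq": joint speeds; "tau": joint torques, N m; "tool_pos": TCP position; "tcp_rot": TCP orientation; "contact_force": force on the tool from outside, world axes, zero at the start; "moment": the same for the moment, N m; "grip_width": finger opening in mm.
Only numpy, scipy, OpenCV 4.12 (cv2) and the standard library are available. Lean on these libraries where they do the work, as an engineer would, in place of code of your own. Each camera call takes 0.05 s, during which the arm holds its last target.

## Working session

There is one attempt and no reset: what is moved stays moved. The work goes in short steps, Python scripts to look and compute and a tool call to move; the robot and the scene stay as the last step left them, time stands still between calls to the robot, and variables do not carry over. Pictures are saved under pics/ and viewed, and the job is handed in when it is done.

Besides the shell and the picture viewer there is one more tool, called after "Call:" as a command line: name --argument value ..., lists and objects as JSON in quotes. step_arm: Moves the arm, as the interface text tells. Shifts and turns lie within -1 to 1; 1 stands for 2 cm of shift or 4 degrees of turn. Its arguments: {"type":"object","properties":{"moves":{"type":"array"}},"required":["moves"]}

```bash
mkdir -p pics; ls; python3 - <<'E'
from plant import *
import cv2
o=get_obs(); print(o)
for n in ("scene","top"):
    im=capture(n); cv2.imwrite(f"pics/{n}0.png",im[:,:,::-1]); print(n,get_calibration(n))
print(get_calibration("wrist"))
E
```

```text
pics
{'time': 0.0, 'joint_positions': array([-1.26199859e+00,  3.42703059e-01,  1.52503527e+00, -1.92886861e-06,
        1.27541561e+00, -1.46026270e-01]), 'dq': array([-0.00118964,  0.00205672, -0.00038279,  0.00086746,  0.00052339,
        0.00075157]), 'tau': array([-9.92685818e-04, -4.31240129e+01, -2.44218224e+01,  7.17190979e-02,
        5.59310918e-02, -1.74656311e-04]), 'tool_pos': array([ 230.51228128, -471.21819683,  226.04881052]), 'tcp_rot': array([-3.14004772e+00, -2.25354373e-04,  4.54824400e-01]), 'contact_force': array([ 0.89010161,  0.11813636, -0.35918551]), 'moment': array([-0.00048652,  0.00013568,  0.00346139]), 'grip_width': 92.00863176667909}
scene {'mtx': array([[469.26677397,   0.        , 323.41762765],
       [  0.        , 469.26677397, 239.00289648],
       [  0.        ,   0.        ,   1.        ]]), 'eye': array([1276.05820254,  -12.56317929, 1091.73374778]), 'orientation': array([-2.50501923,  0.00932958,  1.68757129])}
top {'mtx': array([[574.27494769,   0.        , 322.42821062],
       [  0.        , 574.27494769, 249.88101756],
       [  0.        ,   0.        ,   1.        ]]), 'eye': array([ 279.53514306, -121.84995244, 1623.62137665]), 'orientation': array([-3.00571951, -0.00423465, -1.58469182])}
{'mtx': array([[421.80012019,   0.        , 319.92030584],
       [  0.        , 421.80012019, 237.51975822],
       [  0.        ,   0.        ,   1.        ]]), 'mount': array([[-1.59083018e-03, -9.69281707e-01, -2.45948048e-01,
         6.67255870e+01],
       [ 9.99998601e-01, -1.66916639e-03,  1.10041491e-04,
        -3.66551671e-01],
       [-5.17189420e-04, -2.45947529e-01,  9.69283006e-01,
        -1.57902539e+02],
       [ 0.00000000e+00,  0.00000000e+00,  0.00000000e+00,
         1.00000000e+00]])}
```

View pics/scene0.png

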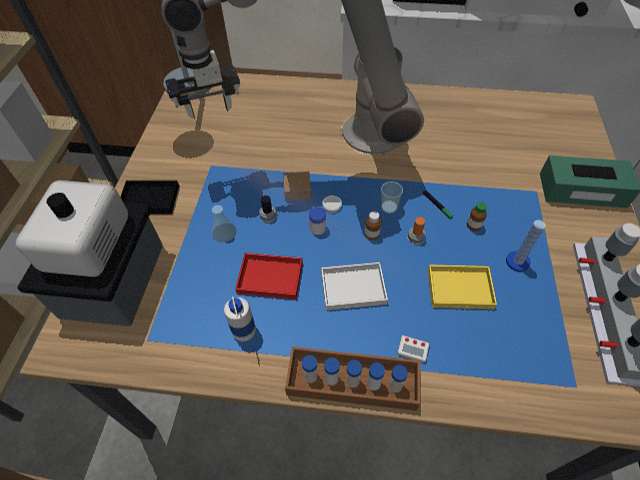

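View pics/top0.png

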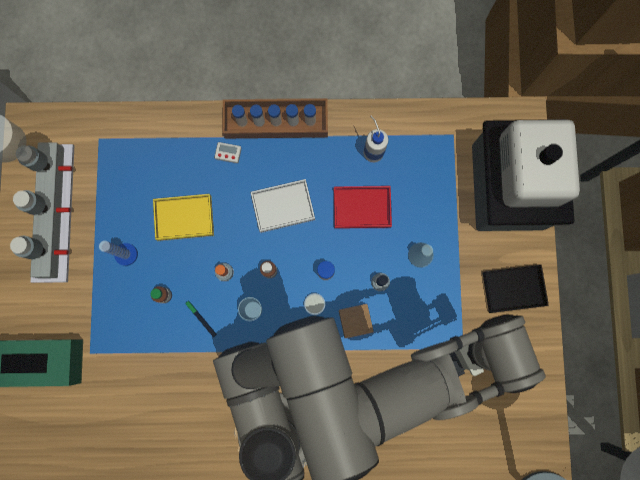

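```bash
python3 - <<'E'
import cv2
im=cv2.imread('pics/top0.png')
cv2.imwrite('pics/t_a.png',cv2.resize(im[170:330,90:290],None,fx=4,fy=3.75,interpolation=cv2.INTER_CUBIC) if 0 else cv2.resize(im[180:330,90:290],None,fx=4,fy=4,interpolation=cv2.INTER_CUBIC))
cv2.imwrite('pics/t_b.png',cv2.resize(im[180:330,240:440],None,fx=4,fy=4,interpolation=cv2.INTER_CUBIC))
im=cv2.imread('pics/scene0.png')
cv2.imwrite('pics/s_a.png',cv2.resize(im[170:320,200:400],None,fx=4,fy=4,interpolation=cv2.INTER_CUBIC))
cv2.imwrite('pics/s_b.png',cv2.resize(im[170:320,350:550],None,fx=4,fy=4,interpolation=cv2.INTER_CUBIC))
E
```

```text
(no output)
```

View pics/t_a.png

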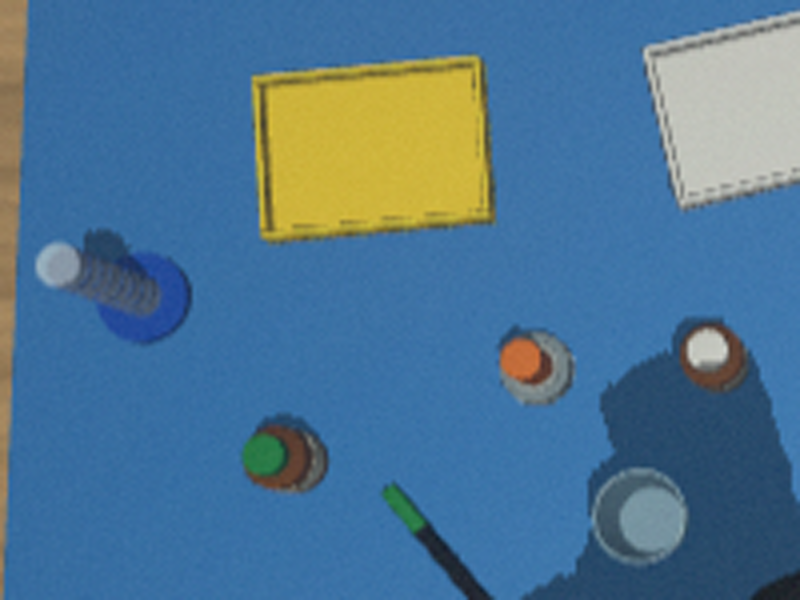

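View pics/t_b.png

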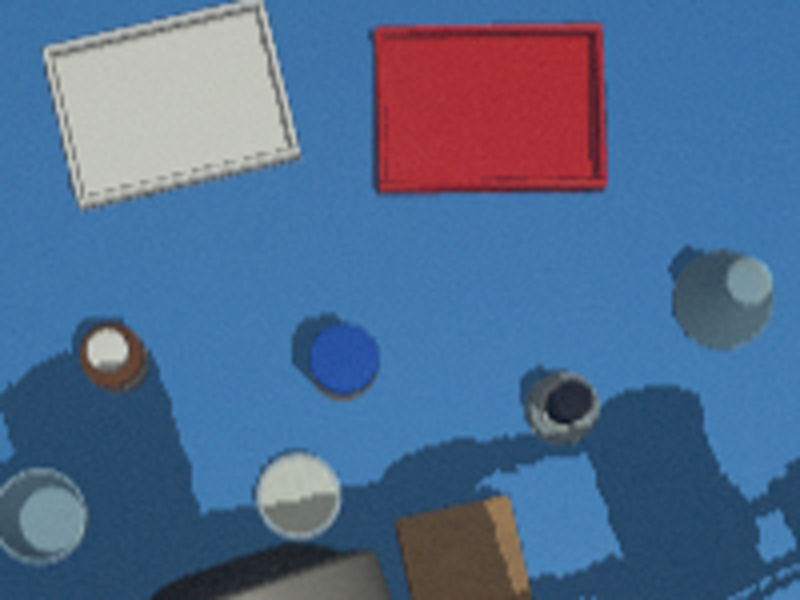

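View pics/s_a.png

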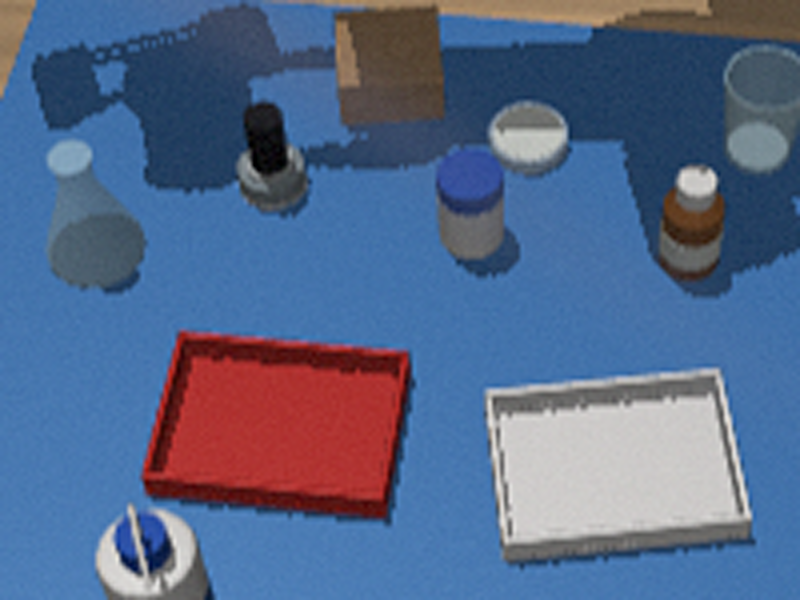

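View pics/s_b.png

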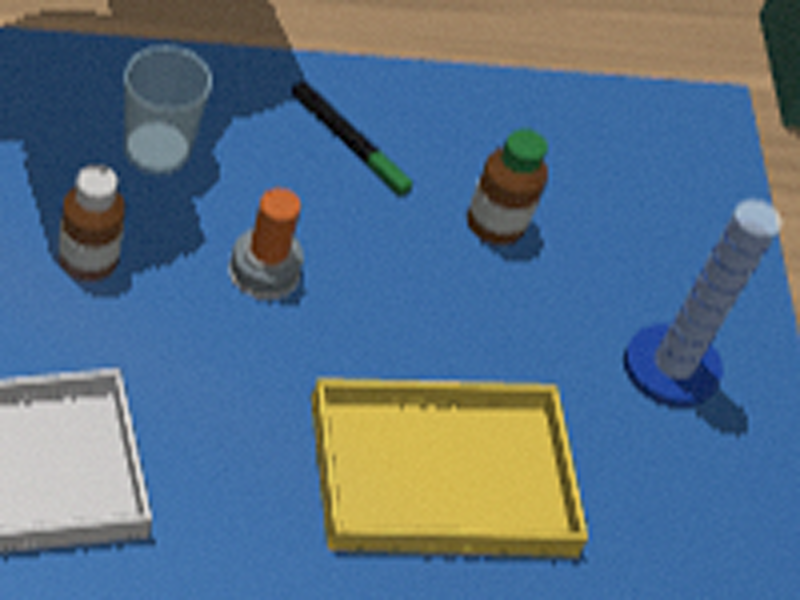

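```bash
cat > h.py <<'E'
import numpy as np
from scipy.spatial.transform import Rotation as R
from plant import *
def ray(cal,u,v):
    d=np.linalg.inv(cal['mtx'])@[u,v,1]
    return cal['eye'],R.from_euler('xyz',cal['orientation']).as_matrix()@d
def at(cal,p,z,o=None,s=4):
    u,v=p
    if o is not None: u=(u+.5)/s-.5+o[0]; v=(v+.5)/s-.5+o[1]
    e,d=ray(cal,u,v); return (e+d*(z-e[2])/d[2])[:2].round(1)
E
python3 - <<'E'
from h import *
T=get_calibration('top');S=get_calibration('scene')
a=(90,180);b=(240,180);sa=(200,170);sb=(350,170)
print('jar',at(T,(344,357),70,b),at(S,(470,182),70,sa))
print('white',at(T,(107,348),90,b),at(S,(97,181),90,sb))
print('green',at(T,(264,453),90,a),at(S,(525,148),90,sb))
print('orange',at(T,(521,359),78,a),at(S,(280,205),78,sb),at(T,(537,367),22,a))
print('black',at(T,(570,401),78,b),at(S,(264,119),78,sa),at(T,(562,407),22,b))
print('flask',at(T,(722,300),5,b),at(S,(96,245),5,sa)); print('cyl',at(T,(145,298),8,a),at(S,(675,363),8,sb))
for n,o,c in (('yellow',a,[(252,76),(482,56),(494,222),(263,241)]),('whitetray',b,[(45,48),(262,0),(300,157),(82,209)]),('red',b,[(374,28),(604,25),(606,189),(377,192)])):
    q=np.array([at(T,p,25,o) for p in c]); l=q[0]-q[1]+q[3]-q[2]
    print(n,q.tolist(),q.mean(0),'yaw',np.degrees(np.arctan2(-l[0],l[1])),np.linalg.norm(l)/2)
for n,o,c in (('yellow',sb,[(318,383),(556,387),(587,545),(331,541)]),('white',sa,[(487,391),(720,370),(750,525),(506,548)]),('red',sa,[(180,334),(409,353),(388,507),(147,483)])):
    q=np.array([at(S,p,25,o) for p in c]);print(n,q.mean(0))
E
```

```text
jar [ 439.6 -139.3] [ 445.9 -137.4]
white [445.8  19.8] [444.3  20.5]
green [379.4 314.8] [382.1 314.9]
orange [441.3 146.5] [442.  147.3] [441.4 145. ]
black [ 406.9 -291.3] [ 410.6 -290.6] [ 407.4 -291.7]
flask [ 483.4 -409.4] [ 482.  -409.8]
cyl [495.6 425.1] [495.4 428.6]
yellow [[651.3, 348.6], [663.8, 185.6], [544.0, 175.7], [532.6, 337.8]] [597.925 261.925] yaw 4.204583650595131 162.98866525007196
whitetray [[668.1, 69.8], [701.2, -85.0], [586.8, -110.8], [551.6, 43.3]] [626.925 -20.675] yaw 12.467911199531187 158.18035592323088
red [[679.7, -164.7], [679.8, -328.9], [561.0, -326.7], [561.0, -164.9]] [ 620.375 -246.3  ] yaw 0.01757539193740964 163.00000766871148
yellow [603.625 263.85 ]
white [630.9   -18.125]
red [ 625.375 -243.7  ]
```

Candidates (top view pixels):
- **Jar:** the blue lid at (326,269). Look-alikes are the blue-capped vials in the rack at (238–310,113) and the wash bottle at (376,142).
- **Amber bottles:** the green cap at (156,293) and the white cap at (267,267). The pen with a green cap at (190,306) and the white dish at (314,303) are not meant.
- **Filter heads:** the orange stem at (220,270) and the black stem at (382,280).
- **Trays:** yellow (183,217), white (283,205), red (362,207). The black tray at (515,288) and the vial rack at (275,118) are not meant.

The crops show that shapes and colours match the descriptions. First I rotate to yaw 90°.

Call:
step_arm --moves '[0,0,0,0,0,-1,-1,0,0,0,0,0,-1,-1,0,0,0,0,0,-1,-1,0,0,0,0,0,-1,-1,0,0,0,0,0,-1,-1,0,0,0,0,0,-1,-1,0,0,0,0,0,-1,-1,0,0,0,0,0,-1,-1]'

```text
time: 0.77
tool_pos: [229.9, -469.2, 222.6]
tcp_rot: [-3.134, -0.006, 1.038]
contact_force: [-0.2, -0.4, -0.5]
grip_width: 92.0
```

Call:
step_arm --moves '[0,0,0,0,0,-1,-1,0,0,0,0,0,-1,-1,0,0,0,0,0,-1,-1,0,0,0,0,0,-1,-1,0,0,0,0,0,-1,-1,0,0,0,0,0,-1,-1,0,0,0,0,0,-1,-1,0,0,0,0,0,-1,-1]'

```text
time: 1.43
tool_pos: [229.2, -467.1, 219.1]
tcp_rot: [-3.137, -0.017, 1.625]
contact_force: [-0.0, 0.8, -0.4]
grip_width: 91.9
```

Call:
step_arm --moves '[1,1,0,0,0,0.75,-1,1,1,0,0,0,0,-1,1,1,0,0,0,0,-1,1,1,0,0,0,0,-1,1,1,0,0,0,0,-1,1,1,0,0,0,0,-1,1,1,0,0,0,0,-1,0.8,0.8,0,0,0,0,-1]'

```text
time: 2.1
tool_pos: [385.2, -305.1, 217.3]
tcp_rot: [-3.132, -0.022, 1.567]
contact_force: [-0.3, 0.1, 0.6]
grip_width: 91.8
```

```bash
cat >> h.py <<'E'
def go(x,y,z,yaw=90):
    o=get_obs(); Rt=R.from_euler('xyz',o['tcp_rot']); Rg=R.from_euler('xyz',[np.pi,0,np.radians(yaw)])
    d=Rt.inv().apply(np.array([x,y,z])-o['tool_pos'])/20
    w=np.degrees((Rt.inv()*Rg).as_rotvec())/4
    print('t',round(o['time'],2),'pos',o['tool_pos'].round(1),'shift rows',d.round(2),'turn',w.round(2),'grip',round(o['grip_width'],1),'q',o['joint_positions'].round(2))
def wcal():
    o=get_obs(); c=get_calibration('wrist'); M=c['mount']; Rt=R.from_euler('xyz',o['tcp_rot']).as_matrix()
    return dict(mtx=c['mtx'],eye=o['tool_pos']+Rt@M[:3,3],orientation=R.from_matrix(Rt@M[:3,:3]).as_euler('xyz'))
E
python3 - <<'E'
from h import *
import cv2
go(408,-291,60); c=wcal(); im=capture('wrist'); cv2.imwrite('pics/w1.png',im[:,:,::-1])
np.save('w1.npy',[c['mtx'],np.array([c['eye'],c['orientation'],[0,0,0]])])
E
```

```text
t 2.1 pos [ 385.2 -305.1  217.3] shift rows [0.54 1.21 7.87] turn [-0.14 -0.31 -0.05] grip 91.8 q [-0.83  0.3   1.61  0.01  1.25 -0.83]
```

View pics/w1.png

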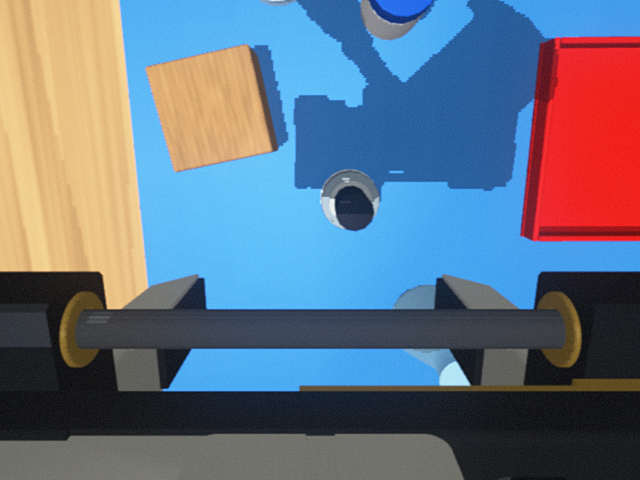

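The wrist view shows the black stem top at (354,208), its cup rim at about (350,200), and the red tray's near wall on the right.

```bash
python3 - <<'E'
from h import *
a=np.load('w1.npy'); c=dict(mtx=a[0],eye=a[1][0],orientation=a[1][1])
print(at(c,(354,208),78),at(c,(350,201),22), 'jar',at(c,(400,2),70), 'red corners',at(c,(542,40),25),at(c,(524,237),25))
E
```

```text
[ 408.9 -289.5] [ 409.5 -292.4] jar [ 438.  -153.6] red corners [ 555.4 -168. ] [ 557.8 -323.4]
```

Call:
step_arm --moves '[0.35,0.6,0.5,-0.14,-0.31,0,-1,0.35,0.6,1,0,0,0,-1,0,0,1,0,0,0,-1,0,0,1,0,0,0,-1,0,0,1,0,0,0,-1,0,0,1,0,0,0,-1,0,0,1,0,0,0,-1,0,0,0.2,0,0,0,-1]'

```text
time: 2.82
tool_pos: [414.6, -285.5, 78.5]
tcp_rot: [3.138, 0.001, 1.576]
contact_force: [-0.9, 0.2, -0.7]
grip_width: 91.9
```

```bash
python3 -c "
from h import *
go(408.5,-291,36)"
```

```text
t 2.82 pos [ 414.6 -285.5   78.5] shift rows [-0.27 -0.31  2.12] turn [0.05 0.01 0.08] grip 91.9 q [-0.76  0.48  1.78  0.    0.88 -0.76]
```

Call:
step_arm --moves '[-0.27,-0.3,0.4,0,0,0,-1,0,0,0.7,0,0,0,-1,0,0,0.6,0,0,0,-1,0,0,0.3,0,0,0,-1,0,0,0,0,0,0,-1]'

```text
time: 3.23
tool_pos: [407.4, -293.5, 37.3]
tcp_rot: [3.138, 0.002, 1.577]
contact_force: [0.2, -0.2, -0.0]
grip_width: 91.9
```

```bash
python3 -c "
from h import *
go(408.5,-291,36)"
```

```text
t 3.23 pos [ 407.4 -293.5   37.3] shift rows [0.12 0.06 0.06] turn [0.05 0.02 0.08] grip 91.9 q [-0.78  0.54  1.82  0.    0.78 -0.79]
```

Call:
step_arm --moves '[0.12,0.05,0,0,0,0,1,0,0,0,0,0,0,1,0,0,0,0,0,0,1,0,0,0,0,0,0,1,0,0,0,0,0,0,1,0,0,0,0,0,0,1]'

```text
time: 3.73
tool_pos: [409.6, -292.8, 40.7]
tcp_rot: [3.134, 0.006, 1.576]
contact_force: [0.4, 1.1, -0.3]
grip_width: 56.5
```

Call:
step_arm --moves '[0,-0.03,0.1,0,0,0,1,0,0,0.1,0,0,0,1,0,0,0.05,0,0,0,1,0,0,0,0,0,0,1,0,0,0,0,0,0,1,0,0,0,0,0,0,1,0,0,0,0,0,0,1]'

```text
time: 4.32
tool_pos: [409.1, -293.0, 35.8]
tcp_rot: [3.134, 0.006, 1.577]
contact_force: [0.1, 0.4, 0.3]
grip_width: 27.4
```

Call:
step_arm --moves '[0,0,-0.5,0,0,0,1,0,0,-1,0,0,0,1,0,0,-1,0,0,0,1,0,0,-1,0,0,0,1,0,0,-0.5,0,0,0,1,0.5,0.5,0,0,0,0,1,1,0.95,0,0,0,0,1,1,0.95,0,0,0,0,1]'

```text
time: 4.98
tool_pos: [454.6, -243.6, 123.3]
tcp_rot: [3.135, 0.006, 1.57]
contact_force: [0.4, 0.1, -1.5]
grip_width: 27.6
```

Call:
step_arm --moves '[1,0.95,0,0,0,0,1,1,0.95,0,0,0,0,1,1,0.95,0,0,0,0,1,1,0.95,0,0,0,0,1,1,0.95,0,0,0,0,1,1,0.95,0,0,0,0,1,0.6,0.6,0,0,0,0,1,0.2,0.2,0,0,0,0,1]'

```text
time: 5.65
tool_pos: [591.9, -97.5, 129.1]
tcp_rot: [3.131, 0.006, 1.571]
contact_force: [-1.0, 0.6, -0.9]
grip_width: 27.5
```

```bash
python3 -c "
from h import *
go(635.6,-54,42)"
```

```text
t 5.65 pos [591.9 -97.5 129.1] shift rows [2.2  2.14 4.37] turn [0.15 0.09 0.  ] grip 27.5 q [-0.29  0.56  1.46 -0.    1.12 -0.29]
```

Call:
step_arm --moves '[0.7,0.7,0,0.15,0.09,0,1,0.8,0.8,0,0,0,0,1,0.6,0.5,0,0,0,0,1,0.1,0.1,0,0,0,0,1,0,0,0,0,0,0,1]'

```text
time: 6.07
tool_pos: [633.8, -52.1, 130.4]
tcp_rot: [-3.139, 0.0, 1.572]
contact_force: [0.2, 0.1, -0.5]
grip_width: 27.1
```

```bash
python3 -c "
from h import *
go(635.6,-54,42)
import cv2
im=capture('scene'); cv2.imwrite('pics/s2.png',cv2.resize(im[170:320,250:450,::-1],None,fx=4,fy=4))"
```

```text
t 6.07 pos [633.8 -52.1 130.4] shift rows [-0.09  0.1   4.42] turn [-0.04  0.    0.02] grip 27.1 q [-0.2   0.63  1.32 -0.    1.19 -0.2 ]
```

View pics/s2.png

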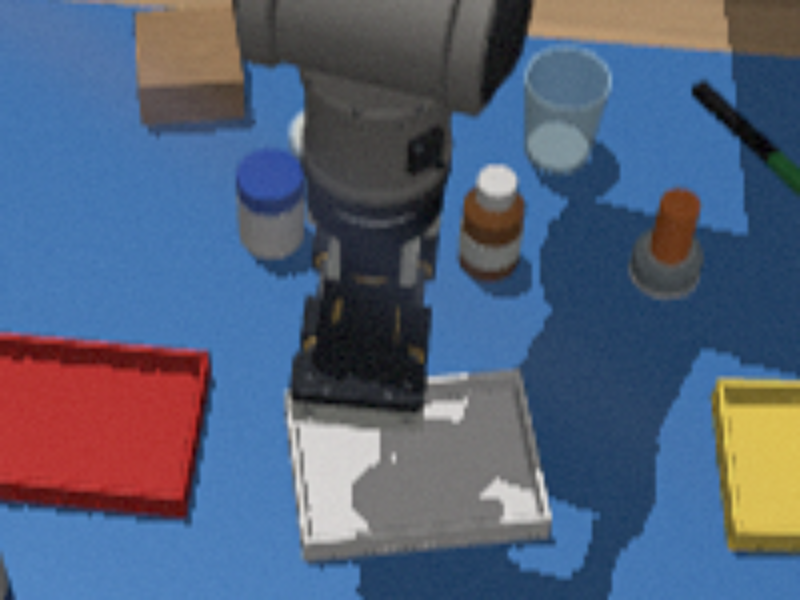

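The gripper hides the held head here. The numbers are consistent, so I lower it.

Call:
step_arm --moves '[-0.09,0.1,0.5,0,0,0,1,0,0,1,0,0,0,1,0,0,1,0,0,0,1,0,0,0.8,0,0,0,1,0,0,0.4,0,0,0,1,0,0,0.1,0,0,0,1]'

```text
time: 6.62
tool_pos: [632.1, -61.6, 51.3]
tcp_rot: [-3.139, 0.002, 1.566]
contact_force: [-0.1, -0.1, -1.1]
grip_width: 27.6
```

```bash
python3 -c "
from h import *
go(635.6,-54,41)"
```

```text
t 6.62 pos [632.1 -61.6  51.3] shift rows [0.38 0.17 0.51] turn [-0.04  0.03 -0.07] grip 27.6 q [-0.22  0.71  1.4  -0.    1.03 -0.21]
```

Call:
step_arm --moves '[0.35,0.15,0,0,0,0,1,0.1,0,0.2,0,0,0,1,0,0,0.2,0,0,0,1,0,0,0.1,0,0,0,1,0,0,0.02,0,0,0,1]'

```text
time: 7.03
tool_pos: [635.8, -53.4, 41.6]
tcp_rot: [-3.141, 0.003, 1.564]
contact_force: [-0.7, 0.2, -2.0]
grip_width: 27.5
```

```bash
python3 -c "
from h import *
go(635.6,-54,41);print(get_obs()['contact_force'])"
```

```text
t 7.03 pos [635.8 -53.4  41.6] shift rows [-0.03 -0.01  0.03] turn [-0.01  0.04 -0.09] grip 27.5 q [-0.2   0.73  1.4  -0.    1.01 -0.19]
[-0.69071589  0.15269814 -2.02812327]
```

Call:
step_arm --moves '[0,0,0.06,0,0,0,1,0,0,0.04,0,0,0,1,0,0,0,0,0,0,1]'

```text
time: 7.28
tool_pos: [636.3, -53.3, 41.2]
tcp_rot: [3.14, 0.003, 1.565]
contact_force: [-0.3, 0.5, -0.4]
grip_width: 27.8
```

Call:
step_arm --moves '[0,0,0,0,0,0,-0.5,0,0,0,0,0,0,-0.5,0,0,0,0,0,0,-0.5,0,0,0,0,0,0,-0.5,0,0,0,0,0,0,-0.5,0,0,-0.3,0,0,0,-1,0,0,-0.8,0,0,0,-1,0,0,-1,0,0,0,-1]'

```text
time: 7.95
tool_pos: [634.4, -52.9, 81.0]
tcp_rot: [-3.137, 0.002, 1.565]
contact_force: [-0.3, -0.6, -0.7]
grip_width: 76.4
```

Call:
step_arm --moves '[0,0,-1,0,0,0,-1,0,-0.5,-1,0,0,0,-1,0.5,-1,0,0,0,0,-1,1,-1,0,0,0,0,-1,1,-1,0,0,0,0,-1,1,-1,0,0,0,0,-1,0.5,-1,0,0,0,0,-1,0,-1,0,0,0,0,-1]'

```text
time: 8.62
tool_pos: [506.8, 28.7, 130.7]
tcp_rot: [3.129, 0.005, 1.561]
contact_force: [0.0, -0.0, -0.3]
grip_width: 91.9
```

```bash
python3 -c "
from h import *
go(445,20,120)
import cv2
im=capture('scene'); cv2.imwrite('pics/s3.png',cv2.resize(im[170:320,250:450,::-1],None,fx=4,fy=4))
im=capture('top'); cv2.imwrite('pics/t3.png',cv2.resize(im[160:310,200:400,::-1],None,fx=4,fy=4))"
```

```text
t 8.62 pos [506.8  28.7 130.7] shift rows [-0.46 -3.09  0.5 ] turn [ 0.17  0.07 -0.14] grip 91.9 q [-0.09  0.41  1.72 -0.    1.   -0.08]
```

View pics/s3.png

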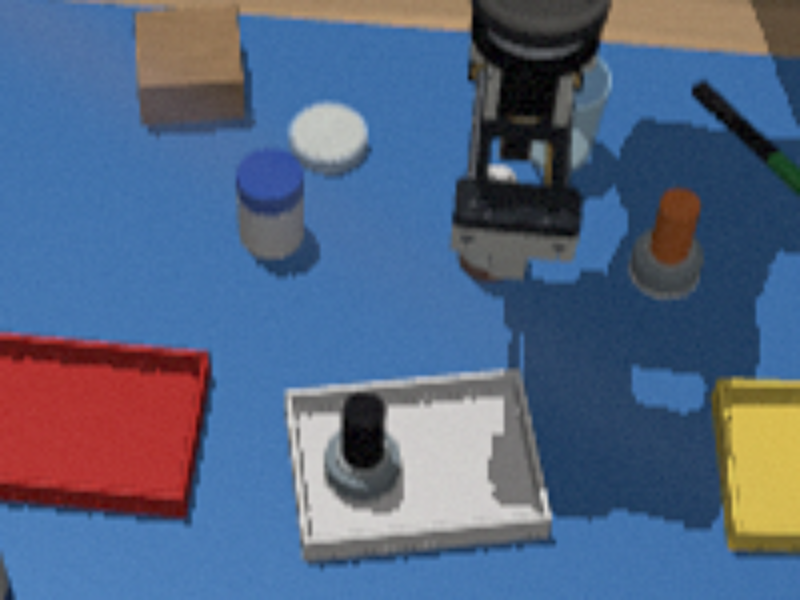

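View pics/t3.png

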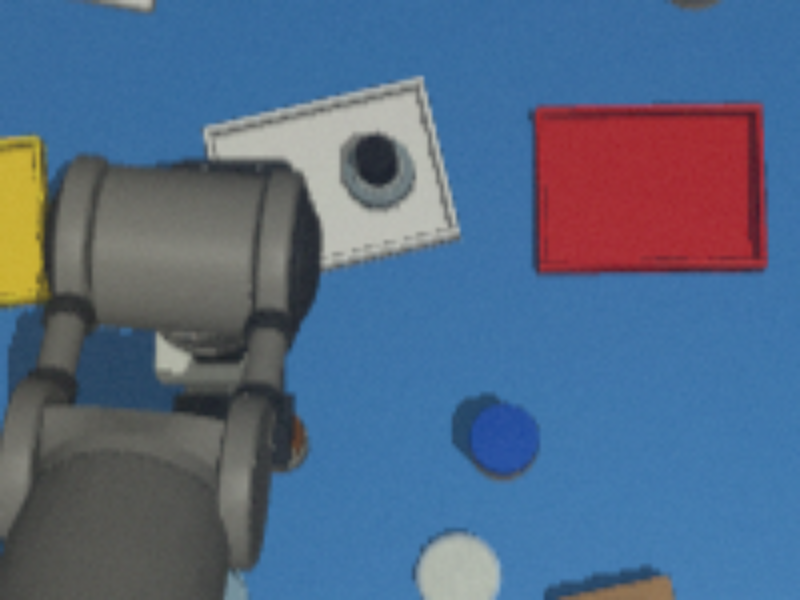

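The black head stands upright inside the white tray, with its stem at top-crop (378,158). Next is the white-capped bottle.

Call:
step_arm --moves '[-0.2,-0.8,0,0.17,0.07,-0.14,-1,-0.2,-1,0,0,0,0,-1,0,-0.8,0,0,0,0,-0.9,0,0,0,0,0,0,-0.6,0,0,0,0,0,0,-0.4]'

```text
time: 9.13
tool_pos: [455.0, 18.9, 133.3]
tcp_rot: [3.137, 0.001, 1.571]
contact_force: [0.2, 0.0, -0.5]
grip_width: 78.4
```

```bash
python3 - <<'E'
from h import *
import cv2
go(445,20,31); c=wcal(); im=capture('wrist'); cv2.imwrite('pics/w2.png',im[:,:,::-1])
np.save('w.npy',[c['mtx'],np.array([c['eye'],c['orientation'],[0,0,0]])])
E
```

```text
t 9.13 pos [455.   18.9 133.3] shift rows [ 0.06 -0.52  5.11] turn [0.07 0.01 0.  ] grip 78.4 q [-0.13  0.32  1.85 -0.    0.97 -0.13]
```

View pics/w2.png

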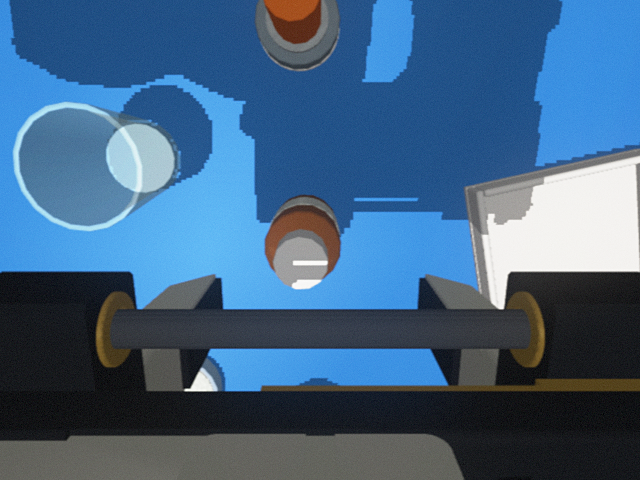

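The white cap is centred at (301,260) and the beaker is behind to the left. Orange stem top is cut off at the edge.

```bash
python3 - <<'E'
from h import *
a=np.load('w.npy'); c=dict(mtx=a[0],eye=a[1][0],orientation=a[1][1])
print(at(c,(301,260),90),at(c,(302,242),62),'orange cup',at(c,(298,28),22),'white tray corner',at(c,(468,187),25),'beaker base',at(c,(143,158),3),at(c,(75,166),80))
go(445,20,31)
E
```

```text
[446.3  22.7] [445.8  24.6] orange cup [443.5 143.3] white tray corner [549.9  50.4] beaker base [337.6  67.4] [335.   68.5]
t 9.18 pos [455.1  19.  133.3] shift rows [ 0.06 -0.53  5.11] turn [0.06 0.01 0.01] grip 74.4 q [-0.13  0.32  1.85 -0.    0.97 -0.13]
```

Call:
step_arm --moves '[0.12,-0.45,0,0,0,0,-0.4,0,0,0.6,0,0,0,-0.4,0,0,1,0,0,0,-0.4,0,0,1,0,0,0,-0.4,0,0,1,0,0,0,-0.4,0,0,0.8,0,0,0,-0.4,0,0,0.4,0,0,0,-0.4,0,0,0,0,0,0,-0.4]'

```text
time: 9.85
tool_pos: [452.7, 21.5, 35.3]
tcp_rot: [3.127, 0.002, 1.571]
contact_force: [-0.1, -0.1, -0.1]
grip_width: 64.3
```

```bash
python3 - <<'E'
from h import *
go(446,21.5,31)
E
```

```text
t 9.85 pos [452.7  21.5  35.3] shift rows [-0.   -0.34  0.21] turn [0.2  0.03 0.  ] grip 64.3 q [-0.12  0.48  1.96 -0.    0.69 -0.12]
```

Call:
step_arm --moves '[0,-0.34,0.2,0.2,0.03,0,-0.4,0,0,0.05,0,0,0,0.5,0,0,0,0,0,0,1,0,0,0,0,0,0,1,0,0,0,0,0,0,1,0,0,0,0,0,0,1,0,0,0,0,0,0,1]'

```text
time: 10.43
tool_pos: [447.4, 21.5, 32.6]
tcp_rot: [3.138, 0.0, 1.571]
contact_force: [0.6, -0.2, -2.2]
grip_width: 43.1
```

```bash
python3 - <<'E'
from h import *
go(446,21.5,31)
E
```

```text
t 10.43 pos [447.4  21.5  32.6] shift rows [-0.   -0.07  0.08] turn [0.05 0.   0.01] grip 43.1 q [-0.12  0.48  1.97  0.    0.69 -0.12]
```

Call:
step_arm --moves '[0,0,-0.5,0,0,0,1,0,0,-1,0,0,0,1,0,0,-1,0,0,0,1,0,0,-1,0,0,0,1,0,0,-1,0,0,0,1,-0.5,0.2,-0.5,0,0,0,1,-1,0.6,0,0,0,0,1,-1,0.7,0,0,0,0,1]'

```text
time: 11.1
tool_pos: [474.2, -26.5, 137.8]
tcp_rot: [-3.141, -0.001, 1.576]
contact_force: [0.5, 0.0, -2.5]
grip_width: 43.2
```

Call:
step_arm --moves '[-1,0.8,0,0,0,0,1,-1,0.8,0,0,0,0,1,-1,0.8,0,0,0,0,1,-1,0.8,0,0,0,0,1,-1,0.8,0,0,0,0,1,-1,0.8,0,0,0,0,1,-1,0.8,0,0,0,0,1,-0.6,0.5,0,0,0,0,1]'

```text
time: 11.77
tool_pos: [601.4, -186.2, 138.7]
tcp_rot: [3.141, -0.001, 1.576]
contact_force: [0.3, 0.3, -0.7]
grip_width: 43.4
```

```bash
python3 - <<'E'
from h import *
go(621,-211,37.6)
E
```

```text
t 11.77 pos [ 601.4 -186.2  138.7] shift rows [-1.25  0.97  5.05] turn [ 0.02 -0.01  0.07] grip 43.4 q [-0.42  0.61  1.34  0.    1.2  -0.43]
```

Call:
step_arm --moves '[-0.6,0.5,0,0,0,0,1,-0.4,0.35,0,0,0,0,1,0,0,0,0,0,0,1]'

```text
time: 12.02
tool_pos: [620.1, -210.3, 137.1]
tcp_rot: [3.141, -0.0, 1.573]
contact_force: [0.2, 0.4, -1.8]
grip_width: 43.0
```

```bash
python3 - <<'E'
from h import *
import cv2
go(621,-211,37.6); c=wcal(); im=capture('wrist'); cv2.imwrite('pics/w3.png',im[:,:,::-1])
np.save('w.npy',[c['mtx'],np.array([c['eye'],c['orientation'],[0,0,0]])])
E
```

```text
t 12.02 pos [ 620.1 -210.3  137.1] shift rows [-0.04  0.04  4.98] turn [ 0.01 -0.01  0.03] grip 43.0 q [-0.44  0.65  1.26  0.    1.23 -0.45]
```

View pics/w3.png

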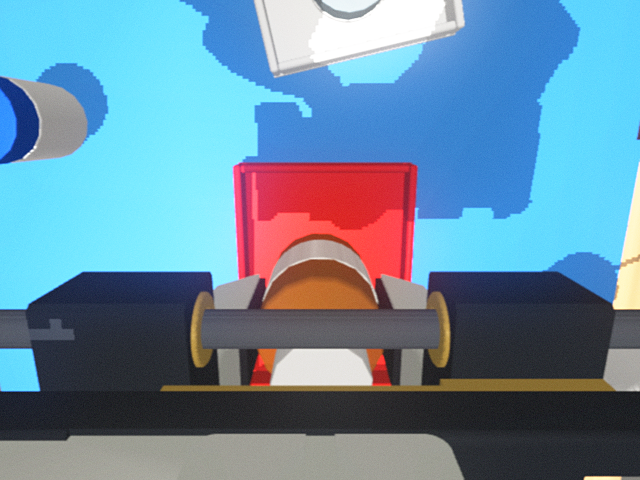

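```bash
python3 - <<'E'
from h import *
a=np.load('w.npy'); c=dict(mtx=a[0],eye=a[1][0],orientation=a[1][1])
print(at(c,(234,165),25),at(c,(416,164),25),'white',at(c,(277,76),25),at(c,(463,30),25))
E
```

```text
[ 566.4 -165.1] [ 681.6 -164.4] white [ 594.9 -112.1] [704.8 -86.6]
```

Red tray's near edge is at x 566–682, y −165, which agrees with the estimate. Lowering.

Call:
step_arm --moves '[-0.04,0.08,0.5,0,0,0,1,0,0,1,0,0,0,1,0,0,1,0,0,0,1,0,0,1,0,0,0,1,0,0,0.5,0,0,0,1,0,0,0.2,0,0,0,1,0,0,0,0,0,0,1]'

```text
time: 12.65
tool_pos: [617.9, -204.9, 47.8]
tcp_rot: [-3.139, -0.003, 1.576]
contact_force: [-0.2, -0.6, -1.7]
grip_width: 43.1
```

```bash
python3 - <<'E'
from h import *
go(622,-211,37.6)
E
```

```text
t 12.65 pos [ 617.9 -204.9   47.8] shift rows [-0.31  0.2   0.51] turn [-0.04 -0.05  0.08] grip 43.1 q [-0.44  0.74  1.35  0.    1.05 -0.45]
```

Call:
step_arm --moves '[-0.3,0.2,0.1,0,0,0,1,0,0,0.2,0,0,0,1,0,0,0.15,0,0,0,1,0,0,0.05,0,0,0,1,0,0,0,0,0,0,1]'

```text
time: 13.07
tool_pos: [624.1, -211.8, 40.2]
tcp_rot: [3.14, -0.001, 1.577]
contact_force: [-0.4, -0.2, -1.6]
grip_width: 43.4
```

```bash
python3 - <<'E'
from h import *
go(622,-211,37.6)
E
```

```text
t 13.07 pos [ 624.1 -211.8   40.2] shift rows [ 0.04 -0.11  0.13] turn [ 0.03 -0.02  0.09] grip 43.4 q [-0.44  0.76  1.34  0.    1.04 -0.45]
```

Call:
step_arm --moves '[0,0,0.12,0,0,0,1,0,0,0.06,0,0,0,1,0,0,0.02,0,0,0,1]'

```text
time: 13.32
tool_pos: [624.7, -212.2, 37.0]
tcp_rot: [3.138, -0.0, 1.577]
contact_force: [-0.5, 0.1, -0.8]
grip_width: 43.1
```

Call:
step_arm --moves '[0,0,0.02,0,0,0,0,0,0,0,0,0,0,-0.5,0,0,0,0,0,0,-0.5,0,0,0,0,0,0,-0.6,0,0,-0.3,0,0,0,-0.6,0,0,-1,0,0,0,-0.6,0,0,-1,0,0,0,-0.6,0,0,-1,0,0,0,-0.6]'

```text
time: 13.98
tool_pos: [622.4, -211.1, 101.9]
tcp_rot: [-3.138, -0.004, 1.577]
contact_force: [0.6, -0.6, 0.3]
grip_width: 73.4
```

```bash
python3 - <<'E'
from h import *
go(441,-138,110)
E
```

```text
t 13.98 pos [ 622.4 -211.1  101.9] shift rows [ 3.71 -9.05 -0.36] turn [-0.05 -0.05  0.09] grip 73.4 q [-0.44  0.69  1.28  0.    1.17 -0.45]
```

Call:
step_arm --moves '[0,0,-0.8,0,0,0,-0.6,0.2,-0.5,-0.4,0,0,0,-0.6,0.4,-1,0,0,0,0,-0.6,0.4,-1,0,0,0,0,-0.6,0.4,-1,0,0,0,0,-0.6,0.4,-1,0,0,0,0,-0.6,0.4,-1,0,0,0,0,-0.6,0.4,-1,0,0,0,0,-0.6]'

```text
time: 14.65
tool_pos: [494.1, -161.4, 137.4]
tcp_rot: [3.125, 0.006, 1.577]
contact_force: [-0.1, -1.7, 0.2]
grip_width: 73.2
```

Call:
step_arm --moves '[0.4,-1,0,0,0,0,-0.6,0.4,-0.8,0,0,0,0,-0.6,0.3,-0.5,0,0,0,0,-0.6,0,0,0,0,0,0,-0.6]'

```text
time: 14.98
tool_pos: [442.5, -137.1, 139.1]
tcp_rot: [3.124, 0.007, 1.577]
contact_force: [0.8, 0.7, 0.3]
grip_width: 73.7
```

```bash
python3 - <<'E'
from h import *
import cv2
go(441,-138,31); c=wcal(); im=capture('wrist'); cv2.imwrite('pics/w4.png',im[:,:,::-1])
np.save('w.npy',[c['mtx'],np.array([c['eye'],c['orientation'],[0,0,0]])])
im=capture('scene'); cv2.imwrite('pics/s4.png',cv2.resize(im[170:320,200:400,::-1],None,fx=4,fy=4))
E
```

```text
t 14.98 pos [ 442.5 -137.1  139.1] shift rows [-0.01 -0.17  5.41] turn [0.26 0.1  0.08] grip 73.7 q [-0.47  0.32  1.83  0.    0.97 -0.47]
```

View pics/w4.png

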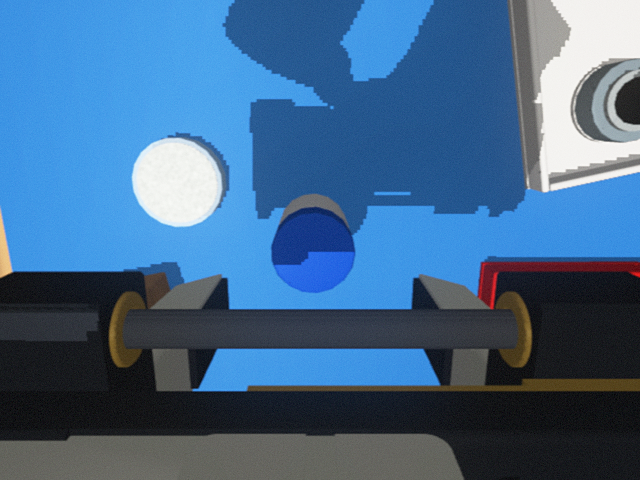

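View pics/s4.png

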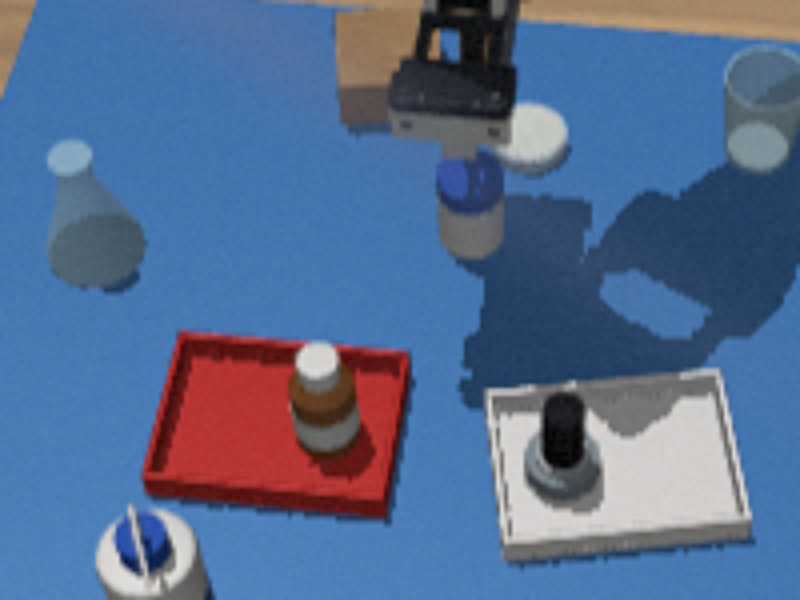

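The white-capped bottle stands upright in the red tray. In the wrist view the jar lid is centred at (313,250).

```bash
python3 - <<'E'
from h import *
a=np.load('w.npy'); c=dict(mtx=a[0],eye=a[1][0],orientation=a[1][1])
p=at(c,(313,250),70);print(p)
go(p[0],p[1],31)
E
```

```text
[ 440.5 -136. ]
t 15.08 pos [ 444.8 -138.4  139.4] shift rows [ 0.17 -0.33  5.41] turn [0.29 0.12 0.08] grip 73.4 q [-0.47  0.32  1.83  0.    0.97 -0.47]
```

Call:
step_arm --moves '[0.05,-0.2,0,0.28,0.12,0.08,-0.6,0,0,0.6,0,0,0,-0.6,0,0,1,0,0,0,-0.6,0,0,1,0,0,0,-0.6,0,0,1,0,0,0,-0.6,0,0,0.9,0,0,0,-0.6,0,0,0.5,0,0,0,-0.6,0,0,0,0,0,0,-0.6]'

```text
time: 15.75
tool_pos: [450.2, -143.1, 37.2]
tcp_rot: [3.136, 0.003, 1.568]
contact_force: [-0.6, -0.1, -0.5]
grip_width: 73.3
```

```bash
python3 - <<'E'
from h import *
go(441,-137.5,31)
E
```

```text
t 15.75 pos [ 450.2 -143.1   37.2] shift rows [ 0.28 -0.46  0.31] turn [ 0.08  0.04 -0.04] grip 73.3 q [-0.47  0.5   1.9  -0.    0.73 -0.47]
```

Call:
step_arm --moves '[0.28,-0.46,0.25,0.08,0.04,0,-0.6,0,0,0.05,0,0,0,0.3,0,0,0,0,0,0,1,0,0,0,0,0,0,1,0,0,0,0,0,0,1,0,0,0,0,0,0,1,0,0,0,0,0,0,1]'

```text
time: 16.33
tool_pos: [446.0, -140.6, 32.9]
tcp_rot: [3.138, 0.002, 1.567]
contact_force: [-0.3, 0.0, -0.0]
grip_width: 47.3
```

```bash
python3 - <<'E'
from h import *
go(441,-137.5,31)
E
```

```text
t 16.33 pos [ 446.  -140.6   32.9] shift rows [ 0.15 -0.25  0.09] turn [ 0.04  0.03 -0.06] grip 47.3 q [-0.47  0.5   1.92 -0.    0.72 -0.46]
```

Call:
step_arm --moves '[0,0,-0.5,0,0,0,1,0,0,-1,0,0,0,1,0,0,-1,0,0,0,1,0,0,-1,0,0,0,1,0,0,-1,0,0,0,1,0.3,0.3,-0.5,0,0,0,1,0.7,0.4,0,0,0,0,1,1,0.4,0,0,0,0,1]'

```text
time: 17.0
tool_pos: [468.4, -102.6, 139.6]
tcp_rot: [3.136, 0.004, 1.562]
contact_force: [0.2, -0.4, -1.3]
grip_width: 47.6
```

Call:
step_arm --moves '[1,0.4,0,0,0,0,1,1,0.4,0,0,0,0,1,1,0.4,0,0,0,0,1,1,0.4,0,0,0,0,1,1,0.4,0,0,0,0,1,1,0.4,0,0,0,0,1,1,0.4,0,0,0,0,1,1,0.4,0,0,0,0,1]'

```text
time: 17.67
tool_pos: [537.5, 63.6, 142.9]
tcp_rot: [3.13, 0.005, 1.559]
contact_force: [0.3, 0.6, -0.7]
grip_width: 47.6
```

Call:
step_arm --moves '[1,0.4,0,0,0,0,1,1,0.4,0,0,0,0,1,1,0.4,0,0,0,0,1,1,0.4,0,0,0,0,1,1,0.4,0,0,0,0,1,1,0.4,0,0,0,0,1,1,0.4,0,0,0,0,1,1,0.4,0,0,0,0,1]'

```text
time: 18.33
tool_pos: [605.6, 231.8, 144.0]
tcp_rot: [3.13, 0.005, 1.559]
contact_force: [0.5, 0.1, -1.2]
grip_width: 47.5
```

```bash
python3 - <<'E'
from h import *
go(600,263,37.9)
E
```

```text
t 18.33 pos [605.6 231.8 144. ] shift rows [ 1.58 -0.36  5.29] turn [ 0.17  0.07 -0.16] grip 47.5 q [ 0.25  0.63  1.28 -0.01  1.22  0.27]
```

Call:
step_arm --moves '[0.8,-0.25,0,0.17,0.07,-0.16,1,0.5,-0.15,0,0,0,0,1,0,0,0.5,0,0,0,1,0,0,1,0,0,0,1,0,0,1,0,0,0,1,0,0,1,0,0,0,1,0,0,0.5,0,0,0,1,0,0,0,0,0,0,1]'

```text
time: 19.0
tool_pos: [594.6, 260.5, 59.1]
tcp_rot: [-3.14, 0.001, 1.576]
contact_force: [-1.0, -0.1, -0.9]
grip_width: 47.5
```

```bash
python3 - <<'E'
from h import *
import cv2
go(600,263,37.9)
im=capture('scene'); cv2.imwrite('pics/s5.png',cv2.resize(im[170:320,370:570,::-1],None,fx=4,fy=4))
E
```

```text
t 19.0 pos [594.6 260.5  59.1] shift rows [0.13 0.27 1.06] turn [-0.02  0.01  0.07] grip 47.5 q [ 0.3   0.72  1.35 -0.    1.07  0.29]
```

View pics/s5.png

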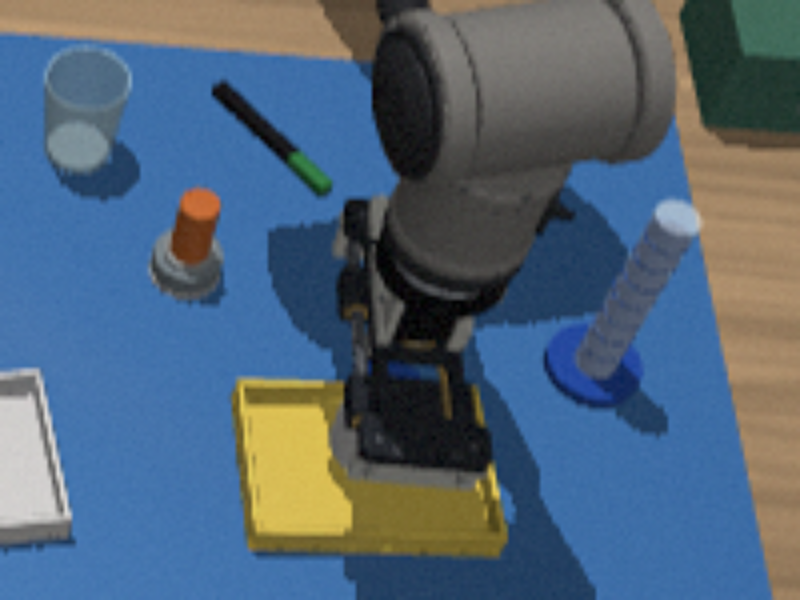

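The gripper is over the yellow tray, well away from the cylinder. Lowering.

Call:
step_arm --moves '[0.13,0.25,0.3,0,0,0,1,0,0,0.4,0,0,0,1,0,0,0.2,0,0,0,1,0,0,0.1,0,0,0,1,0,0,0.05,0,0,0,1]'

```text
time: 19.47
tool_pos: [602.8, 262.9, 41.0]
tcp_rot: [3.136, -0.001, 1.574]
contact_force: [-0.5, -0.3, 0.1]
grip_width: 48.0
```

```bash
python3 - <<'E'
from h import *
go(600,263,37.9)
E
```

```text
t 19.47 pos [602.8 262.9  41. ] shift rows [ 0.01 -0.14  0.16] turn [ 0.08 -0.02  0.05] grip 48.0 q [ 0.3   0.76  1.34 -0.    1.03  0.29]
```

Call:
step_arm --moves '[0,0,0.12,0.08,0,0,1,0,0,0.08,0,0,0,1,0,0,0.03,0,0,0,1]'

```text
time: 19.72
tool_pos: [603.2, 263.1, 37.1]
tcp_rot: [3.141, -0.002, 1.575]
contact_force: [-1.2, -0.8, 4.9]
grip_width: 47.6
```

Call:
step_arm --moves '[0,0,0,0,0,0,0,0,0,0,0,0,0,-0.5,0,0,0,0,0,0,-0.5,0,0,0,0,0,0,-0.5,0,0,-0.3,0,0,0,-0.5,0,0,-1,0,0,0,-0.6,0,0,-1,0,0,0,-0.6,0,0,-1,0,0,0,-0.6]'

```text
time: 20.38
tool_pos: [600.7, 262.3, 101.6]
tcp_rot: [-3.134, 0.001, 1.575]
contact_force: [-1.1, 0.3, -0.3]
grip_width: 73.4
```

Call:
step_arm --moves '[0,0,-1,0,0,0,-0.6,0,-0.5,-0.4,0,0,0,-0.6,0.25,-1,0,0,0,0,-0.6,0.25,-1,0,0,0,0,-0.6,0.25,-1,0,0,0,0,-0.6,0.25,-1,0,0,0,0,-0.6,0.25,-1,0,0,0,0,-0.6,0.25,-1,0,0,0,0,-0.6]'

```text
time: 21.05
tool_pos: [473.6, 292.3, 141.7]
tcp_rot: [3.129, -0.005, 1.57]
contact_force: [0.3, 0.3, 0.4]
grip_width: 73.4
```

```bash
python3 - <<'E'
from h import *
go(381,315,130)
E
```

```text
t 21.05 pos [473.6 292.3 141.7] shift rows [ 1.13 -4.64  0.53] turn [ 0.17 -0.07 -0.01] grip 73.4 q [ 0.42  0.47  1.57 -0.    1.09  0.42]
```

Call:
step_arm --moves '[0.3,-1,0,0.17,-0.07,0,-0.6,0.25,-1,0,0,0,0,-0.6,0.25,-1,0,0,0,0,-0.6,0.2,-0.8,0,0,0,0,-0.6,0,-0.2,0,0,0,0,-0.6,0,0,0,0,0,0,-0.6]'

```text
time: 21.55
tool_pos: [386.8, 314.0, 145.4]
tcp_rot: [3.139, -0.002, 1.573]
contact_force: [0.5, 0.3, -0.4]
grip_width: 73.3
```

```bash
python3 - <<'E'
from h import *
import cv2
go(381,315,31); c=wcal(); im=capture('wrist'); cv2.imwrite('pics/w6.png',im[:,:,::-1])
np.save('w.npy',[c['mtx'],np.array([c['eye'],c['orientation'],[0,0,0]])])
im=capture('scene'); cv2.imwrite('pics/s6.png',cv2.resize(im[170:320,370:570,::-1],None,fx=4,fy=4))
E
```

```text
t 21.55 pos [386.8 314.  145.4] shift rows [ 0.04 -0.31  5.72] turn [ 0.04 -0.03  0.03] grip 73.3 q [0.53 0.38 1.72 0.   1.04 0.53]
```

View pics/w6.png

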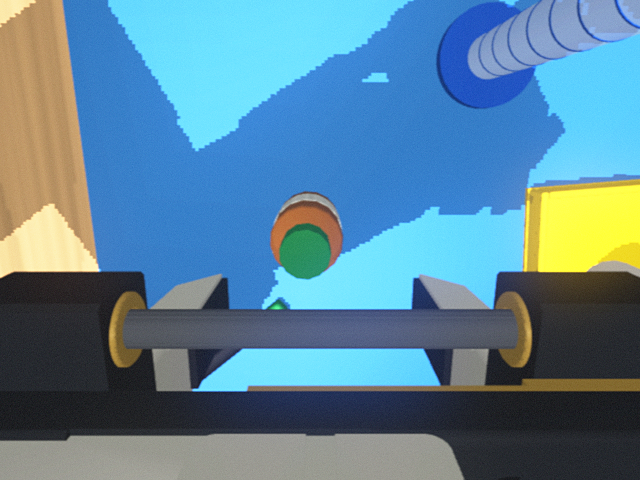

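View pics/s6.png

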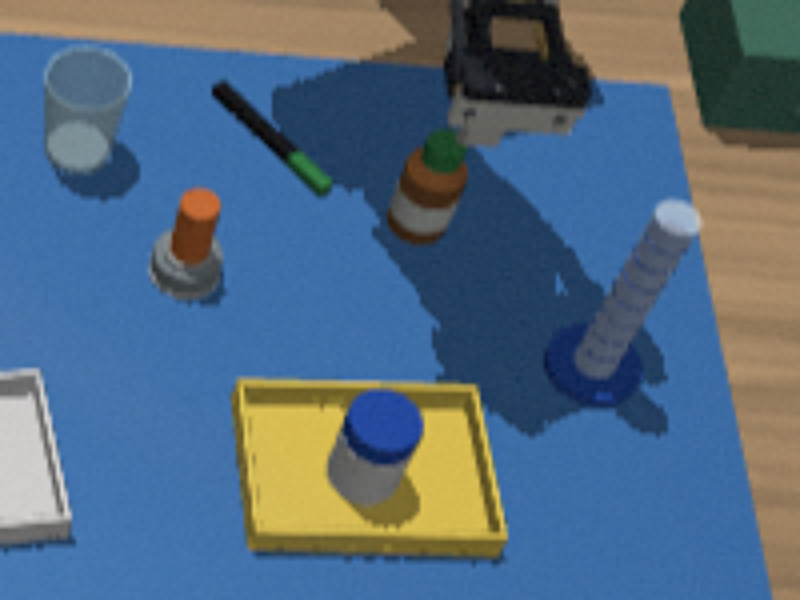

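The jar stands in the yellow tray. In the wrist view the green cap is at (305,250), and the pen tip peeks out near (278,304).

```bash
python3 - <<'E'
from h import *
a=np.load('w.npy'); c=dict(mtx=a[0],eye=a[1][0],orientation=a[1][1])
print(at(c,(305,250),90))
go(381.5,315,31)
E
```

```text
[379.8 319.7]
t 21.65 pos [388.1 314.  145.3] shift rows [ 0.04 -0.35  5.72] turn [ 0.05 -0.04  0.01] grip 73.3 q [0.53 0.38 1.72 0.   1.04 0.53]
```

Call:
step_arm --moves '[0.05,-0.3,0.4,0,0,0,-0.5,0,0,0.8,0,0,0,-0.5,0,0,1,0,0,0,-0.5,0,0,1,0,0,0,-0.5,0,0,1,0,0,0,-0.5,0,0,0.8,0,0,0,-0.5,0,0,0.3,0,0,0,-0.5,0,0,0,0,0,0,-0.5]'

```text
time: 22.32
tool_pos: [388.5, 314.1, 32.5]
tcp_rot: [3.133, -0.005, 1.564]
contact_force: [-0.4, -0.7, 0.4]
grip_width: 69.1
```

```bash
python3 - <<'E'
from h import *
go(381.5,316,31)
E
```

```text
t 22.32 pos [388.5 314.1  32.5] shift rows [ 0.09 -0.35  0.07] turn [ 0.12 -0.06 -0.09] grip 69.1 q [ 0.53  0.54  1.83 -0.    0.76  0.53]
```

Call:
step_arm --moves '[0.1,-0.35,0.1,0.12,-0.06,-0.09,-0.4,0,0,0,0,0,0,0.3,0,0,0,0,0,0,1,0,0,0,0,0,0,1,0,0,0,0,0,0,1,0,0,0,0,0,0,1,0,0,0,0,0,0,1]'

```text
time: 22.9
tool_pos: [382.7, 317.1, 33.0]
tcp_rot: [3.139, -0.002, 1.571]
contact_force: [0.3, 0.1, -1.7]
grip_width: 43.5
```

```bash
python3 - <<'E'
from h import *
go(381.5,316,31)
E
```

```text
t 22.9 pos [382.7 317.1  33. ] shift rows [-0.06 -0.06  0.1 ] turn [ 0.04 -0.03 -0.  ] grip 43.5 q [0.54 0.54 1.84 0.   0.76 0.54]
```

Call:
step_arm --moves '[0,0,-0.5,0,0,0,1,0,0,-1,0,0,0,1,0,0,-1,0,0,0,1,0,0,-1,0,0,0,1,0,0,-1,0,0,0,1,0,0,-1,0,0,0,1,-0.3,0.2,-0.5,0,0,0,1,-0.8,0.4,0,0,0,0,1]'

```text
time: 23.57
tool_pos: [392.9, 295.6, 163.3]
tcp_rot: [3.139, -0.003, 1.573]
contact_force: [-0.2, 0.3, -1.4]
grip_width: 43.0
```

Call:
step_arm --moves '[-1,0.4,0,0,0,0,1,-1,0.4,0,0,0,0,1,-1,0.4,0,0,0,0,1,-1,0.4,0,0,0,0,1,-1,0.4,0,0,0,0,1,-1,0.4,0,0,0,0,1,-1,0.4,0,0,0,0,1,-1,0.4,0,0,0,0,1]'

```text
time: 24.23
tool_pos: [459.7, 130.4, 172.0]
tcp_rot: [3.128, -0.007, 1.578]
contact_force: [-0.1, -0.7, -1.9]
grip_width: 43.3
```

Call:
step_arm --moves '[-1,0.4,0,0,0,0,1,-1,0.4,0,0,0,0,1,-1,0.4,0,0,0,0,1,-1,0.4,0,0,0,0,1,-1,0.4,0,0,0,0,1,-1,0.4,0,0,0,0,1,-1,0.4,0,0,0,0,1,-1,0.4,0,0,0,0,1]'

```text
time: 24.9
tool_pos: [526.1, -38.1, 179.0]
tcp_rot: [3.123, -0.006, 1.577]
contact_force: [-0.0, -0.1, -0.7]
grip_width: 43.1
```

```bash
python3 - <<'E'
from h import *
go(622,-281,38)
E
```

```text
t 24.9 pos [526.1 -38.1 179. ] shift rows [-12.22   4.59   7.06] turn [ 0.26 -0.09  0.09] grip 43.1 q [-0.22  0.38  1.61  0.01  1.14 -0.23]
```

Call:
step_arm --moves '[-1,0.4,0.1,0.26,-0.09,0.09,1,-1,0.4,0.1,0,0,0,1,-1,0.4,0.1,0,0,0,1,-1,0.4,0.1,0,0,0,1,-1,0.4,0.1,0,0,0,1,-1,0.4,0,0,0,0,1,-1,0.4,0,0,0,0,1,-1,0.4,0,0,0,0,1]'

```text
time: 25.57
tool_pos: [591.0, -206.6, 175.4]
tcp_rot: [3.14, 0.001, 1.57]
contact_force: [0.3, -0.2, -2.0]
grip_width: 43.5
```

Call:
step_arm --moves '[-1,0.4,0,0,0,0,1,-1,0.4,0,0,0,0,1,-1,0.3,0,0,0,0,1,-0.4,0.1,0,0,0,0,1,0,0,0,0,0,0,1]'

```text
time: 25.98
tool_pos: [615.2, -281.8, 178.3]
tcp_rot: [3.139, 0.002, 1.566]
contact_force: [-1.1, 0.5, -0.7]
grip_width: 43.8
```

```bash
python3 - <<'E'
from h import *
import cv2
go(622,-281,38); c=wcal(); im=capture('wrist'); cv2.imwrite('pics/w7.png',im[:,:,::-1])
np.save('w.npy',[c['mtx'],np.array([c['eye'],c['orientation'],[0,0,0]])])
E
```

```text
t 25.98 pos [ 615.2 -281.8  178.3] shift rows [0.06 0.32 7.02] turn [ 0.04  0.04 -0.07] grip 43.8 q [-0.54  0.66  1.13 -0.    1.35 -0.54]
```

View pics/w7.png

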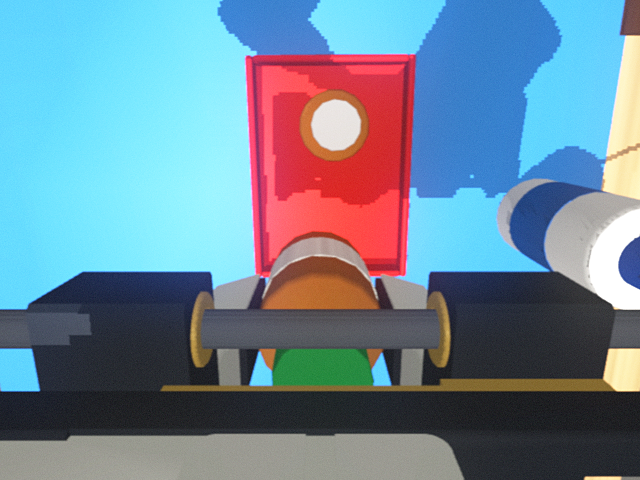

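```bash
python3 - <<'E'
from h import *
a=np.load('w.npy'); c=dict(mtx=a[0],eye=a[1][0],orientation=a[1][1])
print('wcap',at(c,(335,125),95),'red',[at(c,p,25) for p in((248,57),(414,56),(406,275),(258,276))])
print('wash base edge',at(c,(500,215),0),at(c,(545,180),0), 'top rim', [at(c,(592,255),z) for z in (80,100,120)])
T=get_calibration('top');print([at(T,(376,143),z) for z in (0,100,140)])
S=get_calibration('scene');print([at(S,(237,305),z) for z in (90,110,140)])
E
```

```text
wcap [ 624.8 -212.7] red [array([ 567.8, -166.7]), array([ 681.6, -166.8]), array([ 683.2, -325.5]), array([ 567.8, -325.5])]
wash base edge [ 762.8 -283.5] [ 795.8 -255.3] top rim [array([ 788.9, -293.4]), array([ 775.3, -287.3]), array([ 761.8, -281.2])]
[array([ 815.3, -293.1]), array([ 782.3, -282.6]), array([ 769.1, -278.3])]
[array([ 760.9, -292.1]), array([ 771.2, -286.5]), array([ 786.6, -278.1])]
```

The white-capped bottle is at (625,−213), inside the tray centred near (625,−246). The wash bottle starts at x≈762, and the gripper body reaches only 718.

Call:
step_arm --moves '[0.05,0.35,0.4,0.04,0.04,-0.07,1,0,0.05,1,0,0,0,1,0,0,1,0,0,0,1,0,0,1,0,0,0,1,0,0,1,0,0,0,1,0,0,0.9,0,0,0,1,0,0,0.4,0,0,0,1,0,0,0,0,0,0,1]'

```text
time: 26.7
tool_pos: [625.4, -267.6, 60.5]
tcp_rot: [-3.141, -0.005, 1.581]
contact_force: [0.1, 0.8, -1.7]
grip_width: 43.1
```

```bash
python3 - <<'E'
from h import *
go(623,-281,38)
E
```

```text
t 26.7 pos [ 625.4 -267.6   60.5] shift rows [-0.67 -0.13  1.12] turn [-0.   -0.07  0.15] grip 43.1 q [-0.52  0.78  1.24  0.    1.13 -0.53]
```

Call:
step_arm --moves '[-0.65,-0.1,0,0,-0.07,0.15,1,-0.05,0,0.3,0,0,0,1,0,0,0.4,0,0,0,1,0,0,0.2,0,0,0,1,0,0,0,0,0,0,1]'

```text
time: 27.12
tool_pos: [625.4, -282.4, 44.5]
tcp_rot: [3.138, 0.003, 1.571]
contact_force: [-0.1, 0.1, -1.4]
grip_width: 43.7
```

```bash
python3 - <<'E'
from h import *
go(623,-281,38)
E
```

```text
t 27.12 pos [ 625.4 -282.4   44.5] shift rows [ 0.07 -0.12  0.32] turn [0.06 0.04 0.01] grip 43.7 q [-0.54  0.8   1.24 -0.    1.1  -0.54]
```

Call:
step_arm --moves '[0.05,-0.05,0.15,0.05,0.04,0,1,0,0,0.15,0,0,0,1,0,0,0.1,0,0,0,1,0,0,0.03,0,0,0,1]'

```text
time: 27.45
tool_pos: [624.9, -282.0, 36.9]
tcp_rot: [3.139, 0.001, 1.571]
contact_force: [-2.3, -0.1, 5.1]
grip_width: 43.3
```

Contact at 5 N. Release, rise, then go to the orange head (442,146).

Call:
step_arm --moves '[0,0,0,0,0,0,0,0,0,0,0,0,0,-0.5,0,0,0,0,0,0,-0.5,0,0,0,0,0,0,-0.5,0,0,-0.3,0,0,0,-0.5,0,0,-1,0,0,0,-0.6,0,0,-1,0,0,0,-0.6,0,0,-1,0,0,0,-0.6]'

```text
time: 28.12
tool_pos: [622.8, -280.4, 101.2]
tcp_rot: [-3.137, -0.003, 1.571]
contact_force: [0.1, 0.2, 0.7]
grip_width: 73.0
```

Call:
step_arm --moves '[0,0,-1,0,0,0,-0.6,0,0,-1,0,0,0,-0.6,0.4,-0.3,-0.3,0,0,0,-0.6,1,-0.45,0,0,0,0,-0.6,1,-0.45,0,0,0,0,-0.6,1,-0.45,0,0,0,0,-0.6,1,-0.45,0,0,0,0,-0.6,1,-0.45,0,0,0,0,-0.6]'

```text
time: 28.78
tool_pos: [570.5, -171.3, 155.3]
tcp_rot: [3.135, 0.003, 1.566]
contact_force: [-0.3, 0.2, -1.3]
grip_width: 73.2
```

Call:
step_arm --moves '[1,-0.45,0,0,0,0,-0.6,1,-0.45,0,0,0,0,-0.6,1,-0.45,0,0,0,0,-0.6,1,-0.45,0,0,0,0,-0.6,1,-0.45,0,0,0,0,-0.6,1,-0.45,0,0,0,0,-0.6,1,-0.45,0,0,0,0,-0.6,1,-0.45,0,0,0,0,-0.6]'

```text
time: 29.45
tool_pos: [487.2, 1.3, 152.1]
tcp_rot: [3.14, 0.001, 1.567]
contact_force: [-0.1, -0.2, 0.3]
grip_width: 73.4
```

```bash
python3 - <<'E'
from h import *
go(442,146,130)
E
```

```text
t 29.45 pos [487.2   1.3 152.1] shift rows [ 7.23 -2.29  1.1 ] turn [ 0.03  0.01 -0.06] grip 73.4 q [-0.15  0.35  1.74 -0.    1.05 -0.15]
```

Call:
step_arm --moves '[1,-0.3,0.1,0,0,0,-0.6,1,-0.3,0.1,0,0,0,-0.6,1,-0.3,0.1,0,0,0,-0.6,1,-0.3,0.1,0,0,0,-0.6,1,-0.3,0,0,0,0,-0.6,1,-0.3,0,0,0,0,-0.6,0.4,-0.1,0,0,0,0,-0.6,0,0,0,0,0,0,-0.6]'

```text
time: 30.12
tool_pos: [436.8, 140.1, 142.0]
tcp_rot: [-3.139, -0.0, 1.571]
contact_force: [0.0, -0.0, -0.6]
grip_width: 73.4
```

```bash
python3 - <<'E'
from h import *
import cv2
go(442,146,36); c=wcal(); im=capture('wrist'); cv2.imwrite('pics/w8.png',im[:,:,::-1])
np.save('w.npy',[c['mtx'],np.array([c['eye'],c['orientation'],[0,0,0]])])
im=capture('scene'); cv2.imwrite('pics/s8.png',cv2.resize(im[170:320,200:400,::-1],None,fx=4,fy=4))
E
```

```text
t 30.12 pos [436.8 140.1 142. ] shift rows [0.29 0.27 5.3 ] turn [-0.03 -0.    0.01] grip 73.4 q [0.14 0.32 1.82 0.   1.   0.14]
```

View pics/w8.png

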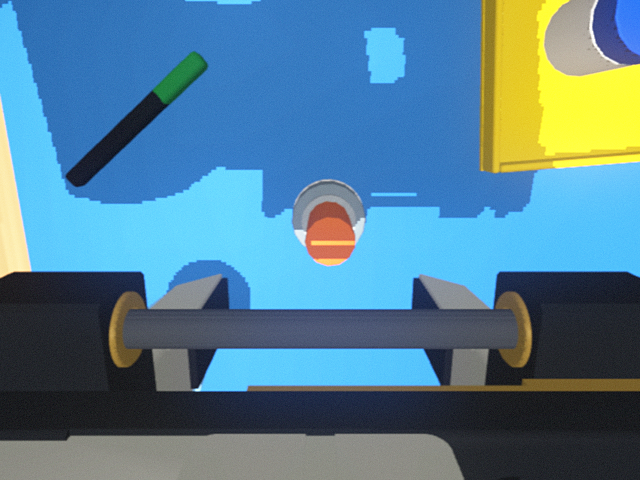

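View pics/s8.png

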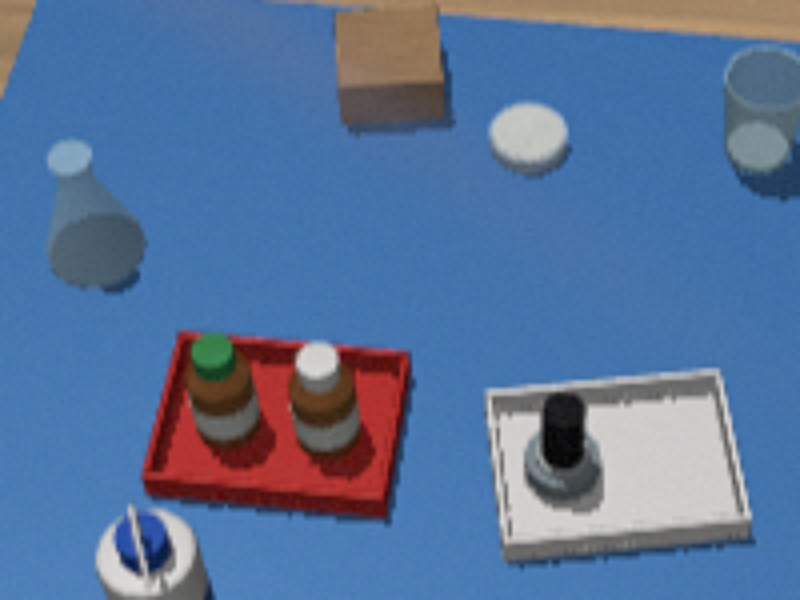

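Both bottles stand in the red tray. The orange stem top is at (330,241) in the wrist view.

```bash
python3 - <<'E'
from h import *
a=np.load('w.npy'); c=dict(mtx=a[0],eye=a[1][0],orientation=a[1][1])
print(at(c,(330,242),78),at(c,(329,216),22))
go(442,146,36)
E
```

```text
[442.7 147.8] [443.3 150.9]
t 30.22 pos [437.5 138.8 142.1] shift rows [0.36 0.23 5.3 ] turn [-0.03  0.   -0.01] grip 73.4 q [0.14 0.32 1.82 0.   1.   0.14]
```

Call:
step_arm --moves '[0.3,0.2,0.3,0,0,0,-0.6,0,0,0.8,0,0,0,-0.6,0,0,1,0,0,0,-0.6,0,0,1,0,0,0,-0.6,0,0,1,0,0,0,-0.6,0,0,0.5,0,0,0,-0.6,0,0,0.2,0,0,0,-0.6,0,0,0,0,0,0,-0.6]'

```text
time: 30.88
tool_pos: [448.2, 139.5, 40.5]
tcp_rot: [3.137, 0.0, 1.56]
contact_force: [-0.5, -1.1, 0.1]
grip_width: 73.6
```

```bash
python3 - <<'E'
from h import *
go(442,146,36)
E
```

```text
t 30.88 pos [448.2 139.5  40.5] shift rows [ 0.32 -0.31  0.22] turn [ 0.07  0.01 -0.16] grip 73.6 q [ 0.14  0.49  1.91 -0.    0.74  0.15]
```

Call:
step_arm --moves '[0.32,-0.3,0.2,0.07,0,-0.16,-0.4,0.1,0,0,0,0,0,-0.4,0,0,0,0,0,0,0.5,0,0,0,0,0,0,1,0,0,0,0,0,0,1]'

```text
time: 31.3
tool_pos: [443.8, 148.4, 37.7]
tcp_rot: [3.139, -0.0, 1.57]
contact_force: [0.1, -0.5, -0.4]
grip_width: 48.9
```

```bash
python3 - <<'E'
from h import *
go(442,147,36)
E
```

```text
t 31.3 pos [443.8 148.4  37.7] shift rows [-0.07 -0.09  0.09] turn [ 0.04 -0.   -0.01] grip 48.9 q [ 0.16  0.49  1.91 -0.    0.73  0.16]
```

Call:
step_arm --moves '[-0.07,-0.08,0.05,0,0,0,1,0,0,0,0,0,0,1,0,0,0,0,0,0,1,0,0,0,0,0,0,1,0,0,0,0,0,0,1,0,0,0,0,0,0,1]'

```text
time: 31.8
tool_pos: [442.6, 147.0, 37.8]
tcp_rot: [3.136, -0.0, 1.571]
contact_force: [-0.1, -0.5, -0.5]
grip_width: 27.7
```

```bash
python3 - <<'E'
from h import *
go(620,15,41)
E
```

```text
t 31.8 pos [442.6 147.   37.8] shift rows [-6.6   8.87 -0.11] turn [ 0.08 -0.01 -0.  ] grip 27.7 q [ 0.16  0.49  1.92 -0.    0.73  0.16]
```

Call:
step_arm --moves '[0,0,-0.5,0,0,0,1,0,0,-1,0,0,0,1,0,0,-1,0,0,0,1,0,0,-1,0,0,0,1,0,0,-0.8,0,0,0,1,-0.4,0.5,0,0,0,0,1,-0.75,1,0,0,0,0,1,-0.75,1,0,0,0,0,1]'

```text
time: 32.47
tool_pos: [489.4, 109.2, 125.7]
tcp_rot: [-3.14, 0.0, 1.575]
contact_force: [0.7, -0.2, -1.9]
grip_width: 27.5
```

Call:
step_arm --moves '[-0.75,1,0,0,0,0,1,-0.75,1,0,0,0,0,1,-0.75,1,0,0,0,0,1,-0.75,1,0,0,0,0,1,-0.75,1,0,0,0,0,1,-0.5,0.6,0,0,0,0,1,0,0,0,0,0,0,1]'

```text
time: 33.05
tool_pos: [610.8, 12.7, 117.8]
tcp_rot: [-3.137, 0.002, 1.572]
contact_force: [-0.1, -0.2, -2.1]
grip_width: 27.5
```

```bash
python3 - <<'E'
from h import *
go(620.5,14.5,42.8)
E
```

```text
t 33.05 pos [610.8  12.7 117.8] shift rows [0.1  0.5  3.75] turn [-0.06  0.03  0.02] grip 27.5 q [-0.1   0.6   1.42 -0.    1.13 -0.1 ]
```

Call:
step_arm --moves '[0.2,0.5,0.3,-0.06,0.03,0.02,1,0.05,0,1,0,0,0,1,0,0,1,0,0,0,1,0,0,0.6,0,0,0,1,0,0,0.2,0,0,0,1,0,0,0,0,0,0,1]'

```text
time: 33.55
tool_pos: [619.0, 15.6, 47.4]
tcp_rot: [-3.135, -0.001, 1.568]
contact_force: [0.4, 0.4, -0.2]
grip_width: 27.4
```

```bash
python3 - <<'E'
from h import *
go(620.5,14.5,42.8)
E
```

```text
t 33.55 pos [619.   15.6  47.4] shift rows [-0.05  0.07  0.23] turn [-0.1  -0.02 -0.04] grip 27.4 q [-0.1   0.69  1.45  0.    1.   -0.1 ]
```

Call:
step_arm --moves '[-0.05,0.07,0.12,-0.1,0,0,1,0,0,0.12,0,0,0,1,0,0,0.06,0,0,0,1,0,0,0.03,0,0,0,1]'

```text
time: 33.88
tool_pos: [620.8, 14.7, 43.2]
tcp_rot: [3.139, -0.001, 1.569]
contact_force: [-0.2, -0.3, -1.4]
grip_width: 27.4
```

Call:
step_arm --moves '[0,0,0.06,0,0,0,1,0,0,0.05,0,0,0,1,0,0,0,0,0,0,1]'

```text
time: 34.13
tool_pos: [621.6, 14.6, 43.1]
tcp_rot: [3.135, -0.001, 1.569]
contact_force: [-0.2, -0.5, -1.6]
grip_width: 27.2
```

Call:
step_arm --moves '[0,0,0.1,0,0,0,1,0,0,0.08,0,0,0,1]'

```text
time: 34.3
tool_pos: [622.2, 14.6, 42.7]
tcp_rot: [3.133, -0.0, 1.569]
contact_force: [-6.9, -0.9, 14.3]
grip_width: 27.5
```

Call:
step_arm --moves '[0,0,0,0,0,0,0.2,0,0,0,0,0,0,-0.4,0,0,0,0,0,0,-0.5,0,0,0,0,0,0,-0.5,0,0,0,0,0,0,-0.5,0,0,-0.3,0,0,0,-0.6,0,0,-1,0,0,0,-0.6,0,0,-1,0,0,0,-0.6]'

```text
time: 34.97
tool_pos: [619.8, 14.8, 85.8]
tcp_rot: [3.14, -0.001, 1.569]
contact_force: [0.9, -0.2, 0.9]
grip_width: 72.4
```

Call:
step_arm --moves '[0,0,-1,0,0,0,-0.6,0,0,-1,0,0,0,-0.6,0,-0.5,-0.5,0,0,0,-0.6,0,-1,-0.5,0,0,0,-0.6,0,-1,0,0,0,0,-0.6,0,-1,0,0,0,0,-0.6,0,-1,0,0,0,0,-0.6,0,-1,0,0,0,0,-0.6]'

```text
time: 35.63
tool_pos: [511.6, 14.4, 154.8]
tcp_rot: [3.126, 0.0, 1.569]
contact_force: [0.2, 0.2, -0.0]
grip_width: 73.4
```

Call:
step_arm --moves '[0,-1,0,0,0,0,-0.6,0,-1,0,0,0,0,-0.6,0,-1,0,0,0,0,-0.6,0,0,0,0,0,0,-0.6]'

```text
time: 35.97
tool_pos: [445.3, 14.9, 155.2]
tcp_rot: [3.127, 0.0, 1.569]
contact_force: [-0.7, 0.4, 1.1]
grip_width: 73.3
```

```bash
python3 - <<'E'
from h import *
import cv2
im=capture('top'); cv2.imwrite('pics/t9.png',cv2.resize(im[170:300,90:440,::-1],(798,296)))
cv2.imwrite('pics/t9b.png',cv2.resize(im[170:320,240:440,::-1],None,fx=4,fy=4));cv2.imwrite('pics/t9a.png',cv2.resize(im[170:320,90:290,::-1],None,fx=4,fy=4))
im=capture('scene'); cv2.imwrite('pics/s9.png',cv2.resize(im[170:380,200:560,::-1],(792,462)))
E
```

```text
(no output)
```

View pics/s9.png

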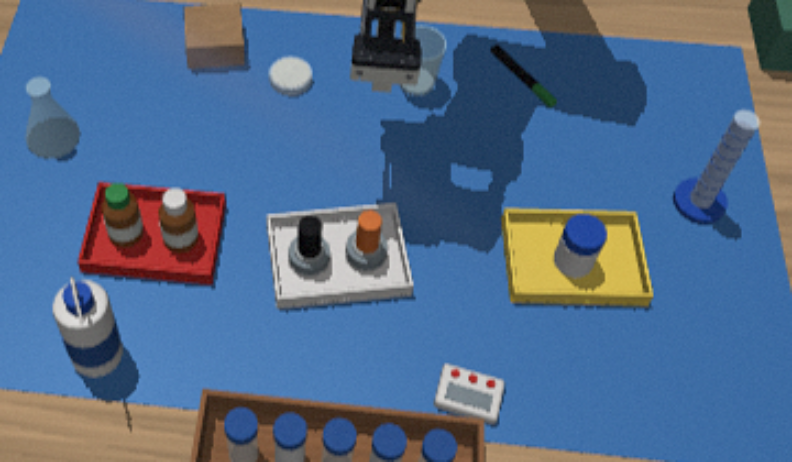

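View pics/t9b.png

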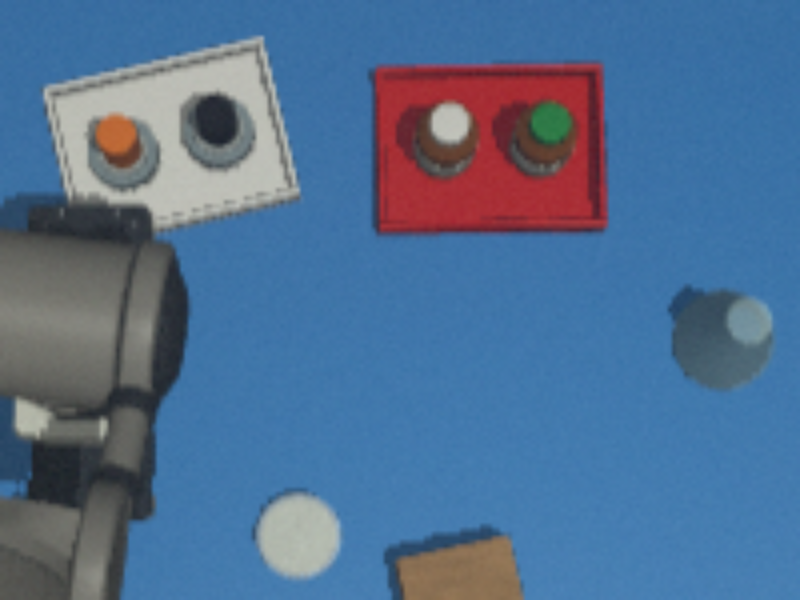

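View pics/t9a.png

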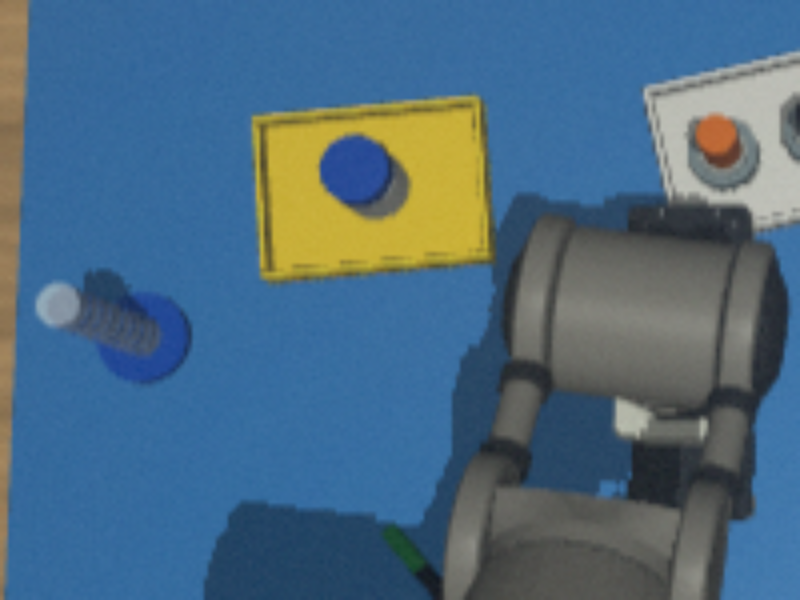

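Everything stands upright in its tray. One numeric check of the margins, then I hand in.

```bash
python3 - <<'E'
from h import *
T=get_calibration('top');a=(90,170);b=(240,170)
def tf(p,c,y):
    t=np.radians(y); d=p-np.array(c); return (np.array([[np.cos(t),np.sin(t)],[-np.sin(t),np.cos(t)]])@d).round(0)
print('white cap',tf(at(T,(450,123),95,b),(620.4,-246.3),0),'green',tf(at(T,(551,122),95,b),(620.4,-246.3),0))
print('black',tf(at(T,(216,120),83,b),(626.9,-20.7),12.5),'orange',tf(at(T,(117,140),83,b),(626.9,-20.7),12.5))
print('jar',tf(at(T,(355,170),75,a),(597.9,261.9),4.2)); o=get_obs(); print(o['time'],abs(o['dq']).max())
close_job()
E
```

```text
white cap [ 3. 32.] green [  3. -36.]
black [ -4. -33.] orange [-2. 36.]
jar [3. 0.]
36.0667 0.042547206485007635
the job is handed in; nothing more can be done
```

The job is done and handed in at 36 s. Both amber bottles stand in the red tray, both filter heads in the white tray (on their cups, stem up) and the jar in the yellow tray.

Before handing in I measured each position from the top camera, in its tray's own frame. The limits are 40 mm along tray x and 62 mm along tray y:

| Item | Tray | x (mm) | y (mm) |
|---|---|---|---|
| amber_white | red | 3 | 32 |
| amber_green | red | 3 | −36 |
| head_black | white | −4 | −33 |
| head_orange | white | −2 | 36 |
| jar | yellow | 3 | 0 |

- **Final look:** the scene and top pictures show all five upright, with the gripper open and well clear. The flask and cylinder look to be at their starting places; I compared them by eye only and did not re-measure them.
- **Set-down contact:** I saw a clear contact force for the jar (5 N), the green-capped bottle (5 N) and the orange head (14 N). For the black head and the white-capped bottle, the force stayed within noise, so I released them by height, within about 1 mm of the tray floor.
- **Disagreements:** the cameras differed by up to about 7 mm on some tray and object positions. Those differences are small next to the margins above.

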